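# Pack the repaired modules under the half-turned caddy

### The job

Lift the caddy out of the blue bin in which it is nested and stand it on the green mat; then set every black relay module upright on the bin's floor, side by side in one layer, and after that lay the orange separator sheet level over them on the bin's end shoulders, tab up. Then put the caddy back in the bin turned half round, its yellow end opposite the bin's yellow end, so that it stands level on the white ledges instead of nesting. Also put every green terminal plug upright into the caddy, at any time, and leave the tools and other things on the bench where they are.

Things in the scene. Friction and masses are not known exactly. Their poses are not given: they have to be found in the camera images.
- bin: Open blue bin, fixed to the bench: outside 202 x 188 x 98 mm (x, y, z), inside 194 x 180, floor 5 thick. Origin at the centre of its underside, z up. The end wall at +x is yellow. Holds three modules laid with their length along the bin's y, e.g. at x = -54, 0, +54.
- bin_shoulder (a point): Middle of the inner edge of the +x shoulder's top, axes as the bin's: 81 mm from the bin's origin in x, 62 up. A shoulder runs along the inside of each end (x) wall, reaching 16 in from it (opening between the two: x = +-81), from z = 50 to 62; the sheet rests on both.
- bin_ledge (a point): Centre of the top of one white ledge, axes as the bin's: bin x = 28, y = 82, z = 86 mm. Four ledges on the inside of the long (y) walls, at x = -62 and x = +28 on both, each 24 long in x, reaching 16 in (opening y = +-74), 12 thick.
- caddy: Grey-blue caddy, about 0.4 kg, at the start nested in the bin with the same heading. Body 152 x 138 mm (x, y), walls 60 high and 4 thick, floor 4 thick. Origin at the centre of its underside, z up. End wall at +x yellow. A 12 thick divider along y in the middle; two compartments, each 66 (x) x 130 (y) inside.
- caddy_handle (a point): Top centre of the caddy's white handle, 96 mm above its origin: the divider, 12 thick in x, rises as a handle 90 long in y, from z = 60 to 96. Pinch it across x.
- caddy_foot (a point): Underside centre of one white foot: caddy x = 62, y = 77, z = 0 mm. Four feet on the long (y) sides at x = -28 and +62, each 24 long, sticking out 16, 12 high. With the bin's heading they pass between its ledges; half turned they stand on them, the caddy's underside 86 above the bin's. Play to the bin about 5 mm each side in y.
- caddy_yellow (a point): Point at the middle of the caddy's yellow end wall: 74 mm from the caddy's origin along its +x, 30 up.
- sheet: Orange stiff separator sheet, 182 x 132 x 5 mm (x, y, z), 120 g, black grip tab in the middle of its top: 50 long (x), 14 thick (y), z = 5 to 20. Origin at the centre of its underside, z up. Lies on the foam at the start. In the bin its length lies along the bin's x, underside at the bin's z = 62, with 6 to 8 mm play all round.
- foam: Fixed stack of yellow foam pads, 200 x 150 x 40 mm (rigid), carrying the sheet. Origin at the centre of its underside.
- mat: Green mat fixed flat on the bench, 220 x 200 x 3 mm: the place to stand the caddy meanwhile. Origin at the centre of its underside.
- module1: Relay module, 200 g (hidden variation), may be absent: black base 90 x 40 x 26 mm (x, y, z) with a narrower block in the middle of its top, grey, 44 (x) x 40 (y), up to z = 54; pinch it across x on this block. Origin at the centre of its underside, z up. Stands on the bench.
- module2: Relay module, 200 g (hidden variation), may be absent: black base 90 x 40 x 26 mm (x, y, z) with a narrower block in the middle of its top, grey, 44 (x) x 40 (y), up to z = 54; pinch it across x on this block. Origin at the centre of its underside, z up. Stands on the bench.
- module3: Relay module, 200 g (hidden variation), may be absent: black base 90 x 40 x 26 mm (x, y, z) with a narrower block in the middle of its top, grey, 44 (x) x 40 (y), up to z = 54; pinch it across x on this block. Origin at the centre of its underside, z up. Stands on the bench.
- plug1: Green terminal plug, 100 g, may be absent: base 80 x 36 x 24 mm (x, y, z) with a narrower block in the middle of its top, 36 (x) x 30 (y), up to z = 50; pinch it across x on this block. Origin at the centre of its underside, z up. Stands on the bench; in the caddy it lies with its length along the caddy's y, one in each compartment.
- plug2: Green terminal plug, 100 g, may be absent: base 80 x 36 x 24 mm (x, y, z) with a narrower block in the middle of its top, 36 (x) x 30 (y), up to z = 50; pinch it across x on this block. Origin at the centre of its underside, z up. Stands on the bench; in the caddy it lies with its length along the caddy's y, one in each compartment.
- screwdriver: Bystander: screwdriver with red handle, lying near the robot. Leave alone.
- wrench: Bystander: steel spanner, lying near the robot. Leave alone.
- tape: Bystander: roll of paper tape, 96 mm across, 22 high. Leave alone.
- spray: Bystander: spray can, 52 mm across, 150 high. Leave alone.
- marker_box: Bystander: small cardboard box, 90 x 60 x 30. Leave alone.

How it is judged:
By the outcome, as a careful person would: the job done as asked, in the order asked, and still so for the second after the job is handed in, with the robot touching nothing.
Of module1, module2, module3 only 1 to 3 are there at a start; the rules pass over those that are not, and their reading is None.
Of plug1, plug2 only 1 to 2 are there at a start; the rules pass over those that are not, and their reading is None.
At some moment in a run one of module1, module2, module3, plug1, plug2 may be knocked a few centimetres aside while the robot is not near it.
Once in a run the grip may slacken for a moment while it holds something.
It also fails if it takes over 210 s, if anything falls off the work surface, if the arm or the gripper's body presses on something with over 40 N, if the wrist force passes 120 N, or if a joint passes its speed limit or range.

### The arm

A 6-joint arm with a two-finger parallel gripper is mounted at the origin on the work surface. World frame = base frame: x ahead of the robot, y to its left, z up, the work surface at z = 0. Lengths are in m, angles in rad, forces in N, time in s.
With the tool pointing down it reaches from about 0.375 to 0.975 m from the base axis. Payload 3.8 kg.
Tool frame: the origin (TCP) lies where the fingers leave the gripper's body, on its centre line; the fingertips stand 73 mm ahead of it and the grasp point (between the pads) lies 54 mm ahead of it (nose_length is the distance from the TCP to the fingertips, in m); z points along the fingers, y is the line along which they close (so a half turn about z gives the same grasp; the last joint's range is limited). The gripper opens to 85 mm and grips with 20 to 120 N. Pads are 22 mm wide; open, the fingers measure 114 mm over their backs; the gripper's body (76 mm by 85 mm) begins 54 mm behind the grasp point. The pads swing forward as they close: fully open they stand 13 mm farther back than shut.
Start: joints at [1.211, 0.264, 1.604, -0, 1.274, -0.037], TCP at [0.214, 0.64, 0.304] pointing down, gripper open.
Joint ranges: [-2.63, 2.63], [-0.94, 2.18], [0.31, 2.57], [-1.31, 4.45], [0, 2.66], [-2.55, 2.55]. Speed limits (rad/s): [2.57, 2.57, 3.14, 3.14, 3.14, 3.14].

### API

Orientations are given as a rotation vector (axis times angle).
In Python, from workcell import read_state, read_camera, calibration, finish_job, look_for, cut_out, tip_of, nose_length gives the robot as it stands.
- The arm moves only by the tool step_arm, never from a script. Its argument "targets" is a list of rows, each a list of 3 entries, a list of its own where there are three numbers: the turn, a rotation vector about the tool's x, y, z in rad, then the shift along the tool's x, y, z in mm, then the finger opening in mm, from 0 to 85.4. In form: [[[ax, ay, az], [x, y, z], grip], ...]. A call has 1 to 5 rows; each row shifts and turns the commanded pose from where the row before left it, along the tool's axes as they then stand; what a row does not reach is not made up. A row lasts 1/12 s, in which the tool goes at most 41.7 mm and 7.16 degrees, less where a joint would pass 70% of its speed; a pose out of reach is approached as far as the arm can. A call with a gripper value outside its range is refused whole. The fingers move at their own pace and stop on an object; "grip_force" is the grip in N (left out, the last holds). Time passes only in rows, so rows that do not move let the fingers close. It gives the time, the measured TCP pose, the force, the opening and the grip force at its end, in the units of the state.
- read_state(): the state, without advancing time (a new reading comes with each control period).
- read_camera(name): name is "side" or "top"; returns the picture (480x640x3 uint8, red, green, blue); there is no depth.
- calibration(name): a dict with "camera_matrix" (3x3 intrinsics, pixels), "dist_coeffs" ([k1, k2, p1, p2, k3] as OpenCV has them; the pictures are not rectified), "R" (3x3) and "t" (3): a world point X has camera coordinates R X + t. Camera axes: x right, y down, z forward; pixel columns grow to the right and rows downward; lengths in m; the calibration is good to about 2 mm. A picture is of the moment at which its call begins. calibration takes no time and is no camera call.
- finish_job(): hands the job in; it is judged then, once.
Trained networks look in the newest picture that a camera, given by its name, has taken for a name from the list of things; names that differ only in an ending like _2 or _b are one class to them, and where a whole thing is asked for, a point or a joint stands for the part that bears it (a point fixed in the world has none). Each returns a list of dicts, best first, with "score" (0 to 1); they miss things now and then, are a little off and sometimes report something else, mostly with a low value. They report only what shows in the picture. A call takes as long as a camera call.
- look_for(camera, query): "extent" ([left, top, right, bottom] in pixels, round what is visible of it).
- cut_out(camera, query): "region" (480x640 bool, what is visible of it) and "extent" ([left, top, right, bottom] in pixels, round what is visible of it).
- tip_of(camera, query): "at" ([row, column] in pixels: a listed point, or the origin of a listed thing).
The state is a dict: "time": time; "q": joint angles; "joint_vel": joint speeds; "joint_torque": joint torques, N m; "tool_pos": TCP position; "tcp_rot": TCP orientation; "wrist_force": force on the tool from outside, world axes, zero at the start; "torque": the same for the moment, N m; "width": opening from 0.0 (shut) to 1.0 (fully open); "grip_force": force on a finger pad.
Only numpy, scipy, OpenCV 4.12 (cv2) and the standard library are available. Lean on these libraries where they do the work, as an engineer would, in place of code of your own. Each camera call takes 0.05 s, during which the arm holds its last target. There are 200 camera calls.

## Working session

There is one attempt and no reset: what is moved stays moved. The work goes in short steps, Python scripts to look and compute and a tool call to move; the robot and the scene stay as the last step left them, time stands still between calls to the robot, and variables do not carry over. Pictures are saved under pics/ and viewed, at most 14 in all, crops included, and the job is handed in when it is done.

Besides the shell and the picture viewer there is one more tool, called after ">>>" as name([rows], argument=value, ...), one row to a line, values as JSON. step_arm: Moves the arm, as the interface text tells. Its arguments: {"type":"object","properties":{"targets":{"type":"array","items":{"type":"array"}},"grip_force":{"type":"number"}},"required":["targets"]}

```bash
mkdir -p pics; ls; cat > h.py <<'E'
import numpy as np, cv2
from workcell import *
from scipy.spatial.transform import Rotation as R
def save(n,f):
    im=read_camera(n); cv2.imwrite('pics/'+f,im[:,:,::-1]); return im
def ray(n,uv):
    c=calibration(n);K=np.array(c['camera_matrix']);d=np.array(c['dist_coeffs']);Rm=np.array(c['R']);t=np.array(c['t'])
    p=cv2.undistortPoints(np.array(uv,float).reshape(-1,1,2),K,d).reshape(-1,2)
    return -Rm.T@t, np.c_[p,np.ones(len(p))]@Rm
def at_z(n,uv,z):
    o,d=ray(n,uv); return o+d*((z-o[2])/d[:,2])[:,None]
def proj(n,X):
    c=calibration(n);Rm=np.array(c['R'])
    return cv2.projectPoints(np.array(X,float).reshape(-1,1,3),cv2.Rodrigues(Rm)[0],np.array(c['t'],float),np.array(c['camera_matrix']),np.array(c['dist_coeffs']))[0].reshape(-1,2)
E
python3 - <<'E'
from h import *
for n in('top','side'):
    im=save(n,n+'0.png'); c=calibration(n); Rm=np.array(c['R']); print(n,(-Rm.T@np.array(c['t'])).round(3),Rm[2].round(3),np.array(c['camera_matrix'])[0,0])
s=read_state();print(s)
E
```

```text
pics
top [ 0.4   -0.009  1.54 ] [ 0.114  0.019 -0.993] 565.7682295998109
side [ 0.253 -0.68   0.78 ] [ 0.307  0.672 -0.674] 450.843079515531
{'time': 0.1, 'q': array([ 1.21108950e+00,  2.64718445e-01,  1.60525349e+00,  1.57272155e-05,
        1.27371479e+00, -3.68854206e-02]), 'joint_vel': array([ 4.85054085e-04, -2.14850923e-03, -2.64509842e-03,  3.29887536e-04,
        5.96234191e-04,  1.81624429e-05]), 'joint_torque': array([-8.54461564e-05, -5.16707003e+01, -3.68586874e+01,  1.48137502e-05,
        6.16684556e-03, -1.83486173e-05]), 'tool_pos': array([0.2139443 , 0.63964807, 0.30265033]), 'tcp_rot': array([-0.50482588, -3.10033231,  0.00321981]), 'wrist_force': array([ 0.46756735, -0.3979053 , -0.59166931]), 'torque': array([-0.0224596 ,  0.01662107,  0.01765672]), 'grip_force': 0.0, 'width': 0.9993357975456693}
```

View pics/top0.png

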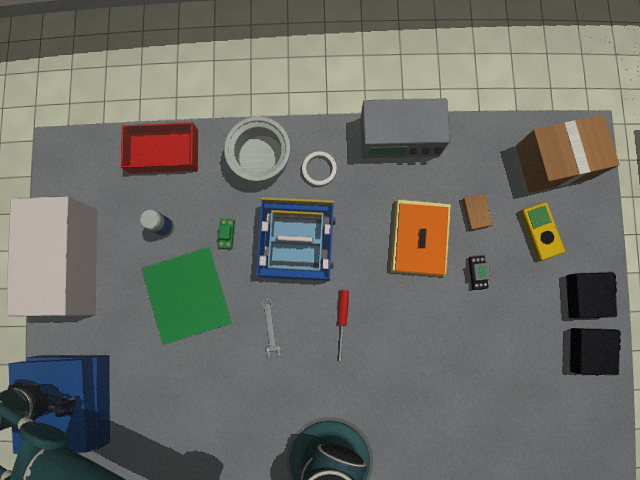

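View pics/side0.png

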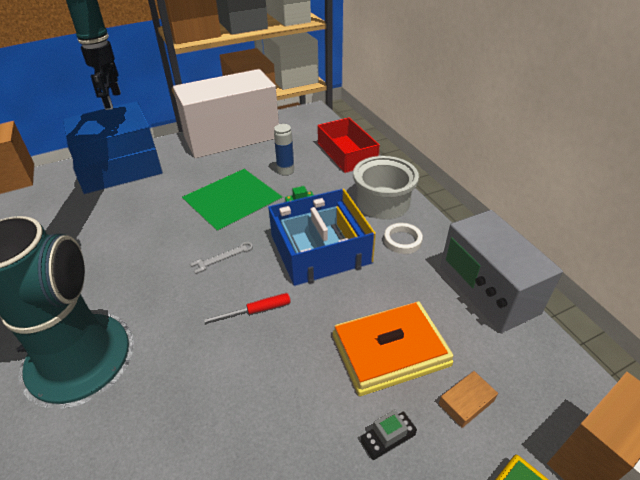

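The pictures show the bin at top pixel (296,240) with its yellow wall at +x. There is one plug at (226,233) and one module at (479,272). The sheet is on the foam at (422,238) and the mat is at (187,295). I see no other modules or plugs. Next I'll fit the poses to the masks.

```bash
cat >> h.py <<'E'
from scipy.optimize import minimize
def bx(x0,x1,y0,y1,z0,z1): return np.array([[x,y,z] for x in(x0,x1) for y in(y0,y1) for z in(z0,z1)])/1000.
M={'bin':[bx(-101,101,-94,94,0,98)],'foam':[bx(-100,100,-75,75,0,40)],'mat':[bx(-110,110,-100,100,0,3)],
'sheet':[bx(-91,91,-66,66,0,5),bx(-25,25,-7,7,5,20)],'module1':[bx(-45,45,-20,20,0,26),bx(-22,22,-20,20,26,54)],
'plug1':[bx(-40,40,-18,18,0,24),bx(-18,18,-15,15,24,50)],'caddy_handle':[bx(-6,6,-45,45,60,96)],
'caddy':[bx(-76,76,-69,69,0,60),bx(-6,6,-45,45,60,96)]+[bx(x-12,x+12,*y,0,12) for x in(-28,62) for y in((-85,-69),(69,85))]}
def sil(n,boxes,p,z,S=3):
    c,s=np.cos(p[2]),np.sin(p[2]); m=np.zeros((480*S,640*S),np.uint8)
    for b in boxes:
        X=b@np.array([[c,s,0],[-s,c,0],[0,0,1]])+[p[0],p[1],z]
        h=cv2.convexHull((proj(n,X)*S+(S-1)/2).astype(np.float32))
        cv2.fillPoly(m,[np.round(h*16).astype(np.int32)],255,shift=4)
    return cv2.resize(m,(640,480),interpolation=cv2.INTER_AREA)/255.
def hull(m):
    cs=cv2.findNonZero(m.astype(np.uint8)); o=np.zeros((480,640),np.uint8); cv2.fillConvexPoly(o,cv2.convexHull(cs),1); return o
def fit(name,z,cams=('top','side'),yaw=(0.,),hul=False,p0=None,i=0,q=None):
    ms={}
    for n in cams:
        r=cut_out(n,q or name)
        if len(r)>i: ms[n]=hull(r[i]['region']) if hul else r[i]['region'].astype(float)
    n0=next(iter(ms)); vu=np.argwhere(ms[n0]>0).mean(0)[::-1]
    if p0 is None: p0=at_z(n0,[vu],z+.02)[0][:2]
    f=lambda p:sum(1-np.minimum(m,s:=sil(n,M[name],p,z)).sum()/np.maximum(m,s).sum() for n,m in ms.items())
    best=min((minimize(f,[*p0[:2],y],method='Nelder-Mead',options=dict(initial_simplex=np.array([*p0[:2],y])+np.array([[0,0,0],[.015,0,0],[0,.015,0],[0,0,.15]]),xatol=1e-4,fatol=1e-5)) for y in yaw),key=lambda r:r.fun)
    print(name,best.x.round(4),'loss',round(best.fun,3),list(ms)); return best.x
E
python3 - <<'E'
from h import *
for n in('top','side'):
    for q in('module1','plug1'):
        print(n,q,[(round(r['score'],2),np.round(r['extent'])) for r in look_for(n,q)])
Y=(-.6,0,.6,1.2)
fit('bin',0,yaw=(0,),hul=True)
fit('foam',0,yaw=(1.57,),hul=True); fit('sheet',.04,yaw=(1.57,))
fit('mat',0,yaw=(.2,1.8),cams=('top',));fit('mat',0,yaw=(.2,1.8),cams=('side',))
fit('module1',0,yaw=Y);fit('plug1',0,yaw=Y,cams=('top',))
for q in('caddy_handle','caddy_yellow','bin_shoulder','bin_ledge','bin','sheet'):
  for n in('top','side'):
    z={'caddy_handle':.101,'caddy_yellow':.035,'bin_shoulder':.062,'bin_ledge':.086,'bin':0,'sheet':.04}[q]
    print(q,n,[(round(r['score'],2),at_z(n,[r['at'][::-1]],z)[0][:2].round(4)) for r in tip_of(n,q)[:2]])
fit('caddy_handle',.005,cams=('top',))
E
```

```text
top module1 [(0.63, array([468., 252., 491., 289.])), (0.3, array([263., 306., 283., 355.]))]
top plug1 [(0.59, array([220., 221., 234., 248.]))]
side module1 [(0.9, array([363., 412., 415., 462.]))]
side plug1 [(0.66, array([286., 186., 314., 203.])), (0.48, array([268., 187., 372., 285.]))]
bin [ 0.5892  0.0688 -0.0719] loss 0.073 ['top', 'side']
foam [ 0.59   -0.2628  3.0243] loss 0.092 ['top', 'side']
sheet [ 0.5862 -0.2627  3.0353] loss 0.059 ['top', 'side']
mat [0.45   0.3802 0.2807] loss 0.022 ['top']
mat [0.3859 0.2246 0.0861] loss 0.879 ['side']
module1 [ 0.4926 -0.4177  0.0797] loss 0.144 ['top', 'side']
plug1 [ 0.6158  0.2641 -0.0603] loss 0.172 ['top']
caddy_handle top [(0.62, array([0.5874, 0.0667]))]
caddy_handle side []
caddy_yellow top [(0.78, array([0.6484, 0.0677])), (0.21, array([0.7899, 0.0063]))]
caddy_yellow side [(0.91, array([0.6628, 0.066 ])), (0.65, array([0.6876, 0.1036]))]
bin_shoulder top [(0.8, array([0.6664, 0.0731]))]
bin_shoulder side [(0.98, array([0.6732, 0.075 ])), (0.4, array([0.6401, 0.0421]))]
bin_ledge top [(0.93, array([0.6304, 0.1489]))]
bin_ledge side [(0.6, array([0.6212, 0.1513]))]
bin top [(0.73, array([0.6363, 0.4258]))]
bin side [(0.8, array([0.5937, 0.0649]))]
sheet top [(0.81, array([ 0.593 , -0.2674])), (0.53, array([0.6321, 0.1561]))]
sheet side [(0.87, array([ 0.5903, -0.2683]))]
caddy_handle [0.6037 0.066  0.1751] loss 0.916 ['top']
```

```bash
cat >> h.py <<'E'
def overlay(im,n,items):
    im=cv2.resize(im[:,:,::-1],None,fx=4,fy=4,interpolation=cv2.INTER_CUBIC)
    for name,p,z in items:
        c,s=np.cos(p[2]),np.sin(p[2])
        for b in M[name]:
            P=proj(n,b@np.array([[c,s,0],[-s,c,0],[0,0,1]])+[p[0],p[1],z])*4+1.5
            for i in range(8):
                for k in(1,2,4):
                    if not i&k: cv2.line(im,*[tuple(int(v) for v in P[j]) for j in(i,i|k)],(255,0,255),1)
    return im
def crop(im,x,y,w=200,h=150): return im[4*y:4*(y+h),4*x:4*(x+w)]
E
python3 - <<'E'
from h import *
B=[.5892,.0688,-.0719]
it=[('bin',B,0),('caddy_handle',B,.005),('sheet',[.5862,-.2627,3.0353],.04),('module1',[.4926,-.4177,.0797],0),('plug1',[.6158,.2641,-.0603],0)]
t=overlay(read_camera('top'),'top',it);s=overlay(read_camera('side'),'side',it)
a=np.hstack([crop(t,210,180,140,120),crop(t,385,180,110,120)]); cv2.imwrite('pics/ov1.png',cv2.resize(a,None,fx=.8,fy=.8))
a=np.hstack([crop(s,250,180,130,140),crop(s,330,300,130,170)[:560]]); cv2.imwrite('pics/ov2.png',cv2.resize(a,None,fx=.76,fy=.76))
E
```

```text
(no output)
```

View pics/ov1.png

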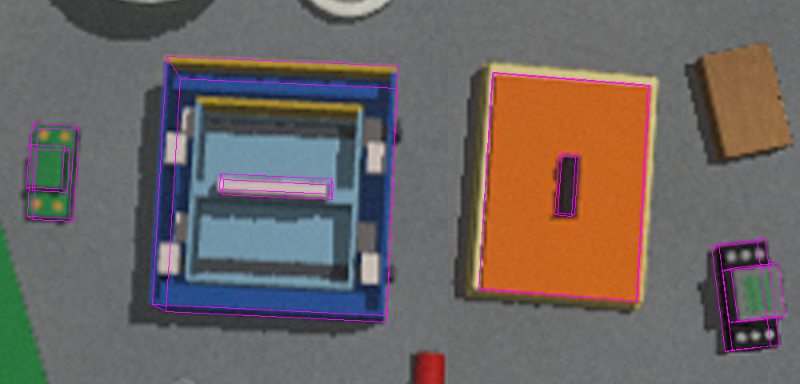

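View pics/ov2.png

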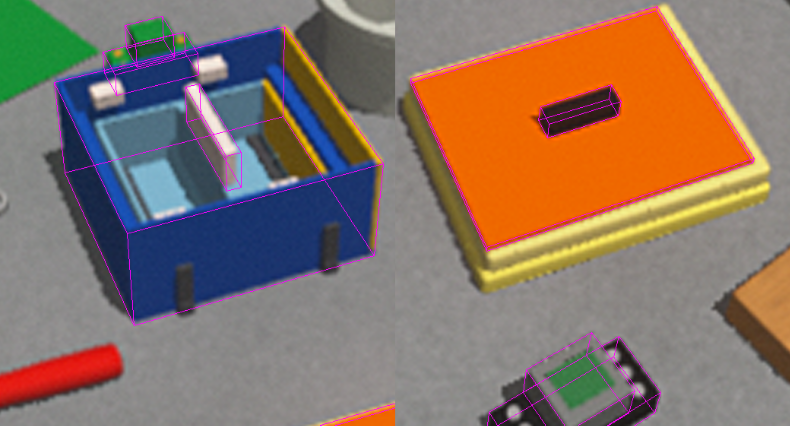

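Overlays match the picture: the bin, sheet, plug and module outlines coincide, and the handle sits about 3 mm toward -x of nominal. Now a move planner and then the caddy.

>>> step_arm([
  [[0,0,0.05],[-33,-21,0],60],
  [[0,0,0.05],[-34,-19,0],60],
  [[0,0,0.05],[-35,-17,0],60],
  [[0,0,0.05],[-36,-15,0],60],
  [[0,0,0.05],[-37,-13,0],60],
], grip_force=80)

```text
time: 2.02
tool_pos: [0.3399, 0.489, 0.304]
tcp_rot: [0.89, 3.013, 0.001]
wrist_force: [0.8, 0.3, -0.3]
width: 0.706
grip_force: 0.0
```

>>> step_arm([
  [[0,0,0.05],[-37,-12,0],60],
  [[0,0,0.05],[-38,-10,0],60],
  [[0,0,0.05],[-38,-8,0],60],
  [[0,0,0.05],[-39,-6,0],60],
  [[0,0,0.05],[-39,-4,0],60],
])

```text
time: 2.43
tool_pos: [0.4649, 0.338, 0.3043]
tcp_rot: [1.259, 2.878, 0.001]
wrist_force: [1.2, 0.4, -0.3]
width: 0.705
grip_force: 0.0
```

>>> step_arm([
  [[0,0,0.049],[-39,-2,0],60],
  [[0,0,0.05],[-39,0,0],60],
  [[0,0,0.049],[-39,3,0],60],
])

```text
time: 2.68
tool_pos: [0.541, 0.2488, 0.3042]
tcp_rot: [1.469, 2.777, 0.001]
wrist_force: [1.4, 0.9, 0.5]
width: 0.7
grip_force: 0.0
```

>>> step_arm([
  [[0,0,0.112],[-29,-11,8],60],
  [[0,0,0.112],[-30,-7,8],60],
  [[0,0,0.112],[-31,-4,8],60],
  [[0,0,0.112],[-32,-1,9],60],
  [[0,0,0.112],[-31,3,8],60],
])

```text
time: 3.1
tool_pos: [0.5782, 0.0973, 0.2626]
tcp_rot: [2.183, 2.259, 0.0]
wrist_force: [1.6, 0.4, -0.7]
width: 0.703
grip_force: 0.0
```

>>> step_arm([
  [[0,0,0.112],[-31,7,9],60],
  [[0,0,0],[0,0,0],60],
  [[0,0,0],[0,0,0],60],
])

```text
time: 3.35
tool_pos: [0.5861, 0.0667, 0.2532]
tcp_rot: [-2.302, -2.137, 0.002]
wrist_force: [0.2, 0.3, 0.3]
width: 0.701
grip_force: 0.0
```

```bash
python3 - <<'E'
from h import *
plan([(.586,.068,.0905,-.072)],60)
E
```

```text
t 3.35 grasp pt [586.1  66.7 199.2] psi -0.074 q6 0.15 w 59.9 F [0.2 0.3 0.3] g 0.0
(0.586, 0.068, 0.0905, -0.072)
[[[0,0,-0.001],[0,0,36],60],[[-0.001,0,-0.001],[1,0,36],60],[[0,0,0],[0.3,-0.1,36.7],60]]
```

>>> step_arm([
  [[0,0,0],[1,0,36],60],
  [[0,0,0],[0,0,36],60],
  [[0,0,0],[0,0,36],60],
  [[0,0,0],[0,0,0],60],
  [[0,0,0],[0,0,0],5],
])

```text
time: 3.77
tool_pos: [0.5844, 0.0703, 0.1441]
tcp_rot: [-2.295, -2.14, 0.006]
wrist_force: [-0.5, 0.6, -0.2]
width: 0.578
grip_force: 0.0
```

>>> step_arm([
  [[0,0,0],[0,0,0],5],
  [[0,0,0],[0,0,0],5],
  [[0,0,0],[0,0,0],5],
  [[0,0,0],[0,0,0],5],
  [[0,0,0],[0,0,0],5],
])

```text
time: 4.18
tool_pos: [0.5884, 0.0697, 0.1494]
tcp_rot: [2.298, 2.138, 0.007]
wrist_force: [-1.1, 1.2, 7.9]
width: 0.124
grip_force: 81.3
```

>>> step_arm([
  [[0,0,0],[0,0,-10],5],
  [[0,0,0],[0,0,-20],5],
  [[0,0,0],[0,0,-25],5],
  [[0,0,0],[0,0,-35],5],
  [[0,0,0],[0,0,-40],5],
])

```text
time: 4.6
tool_pos: [0.5843, 0.0689, 0.2752]
tcp_rot: [-2.298, -2.138, 0.007]
wrist_force: [0.2, 0.3, -3.3]
width: 0.126
grip_force: 79.7
```

```bash
python3 - <<'E'
from h import *
plan([(.45,.38,.22,-1.29),(.45,.38,.093,-1.29)],5)
E
```

```text
t 4.6 grasp pt [584.   68.9 221.2] psi -0.072 q6 0.15 w 10.7 F [ 0.2  0.3 -3.3] g 79.7
(0.45, 0.38, 0.22, -1.29)
[[[0,0,0.122],[30,-16,0],5],[[0,0,0.122],[28,-19,0],5],[[0,0.001,0.122],[25,-22,0],5],[[-0.001,0.001,0.122],[23,-25,0],5],[[0,0,0.122],[19,-28,0],5]]
[[[-0.001,0.001,0.122],[16,-30,0],5],[[0,0,0.121],[12,-32,0],5],[[-0.001,0.001,0.122],[8,-33,1],5],[[0,0,0.121],[4,-34,0],5],[[-0.001,0.001,0.122],[-0.8,-33.5,0.7],5]]
(0.45, 0.38, 0.093, -1.29)
[[[0,0,0],[0,0,32],5],[[0,0,0],[0,0,32],5],[[0,0,0],[0,0,32],5],[[0,0,0],[0,0,31],5]]
```

```bash
python3 - <<'E'
from h import *
t=cv2.resize(read_camera('top')[130:350,130:520],None,fx=1,fy=1); s=read_camera('side')[100:320,150:460]
cv2.imwrite('pics/a1.png',np.hstack([t,s])[:,:,::-1])
E
```

```text
(no output)
```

View pics/a1.png

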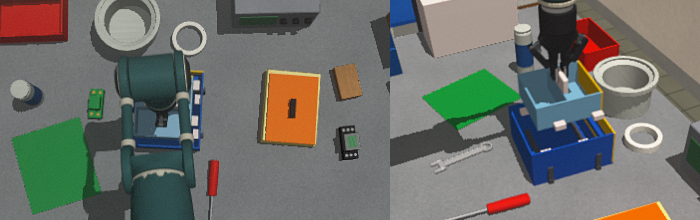

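The caddy hangs level in the gripper above the bin, which is empty. Moving it to the mat.

>>> step_arm([
  [[0,0,0.122],[30,-16,0],5],
  [[0,0,0.122],[28,-19,0],5],
  [[0,0,0.122],[25,-22,0],5],
  [[0,0,0.122],[23,-25,0],5],
  [[0,0,0.122],[19,-28,0],5],
])

```text
time: 5.12
tool_pos: [0.5182, 0.2252, 0.2753]
tcp_rot: [-2.841, -1.341, 0.002]
wrist_force: [0.5, 0.1, -3.3]
width: 0.122
grip_force: 79.7
```

>>> step_arm([
  [[0,0,0.122],[16,-30,0],5],
  [[0,0,0.121],[12,-32,0],5],
  [[0,0,0.122],[8,-33,1],5],
  [[0,0,0.121],[4,-34,0],5],
  [[0,0,0.122],[-1,-33,1],5],
])

```text
time: 5.53
tool_pos: [0.4506, 0.3808, 0.2734]
tcp_rot: [3.111, 0.43, -0.001]
wrist_force: [1.4, 0.1, -3.3]
width: 0.122
grip_force: 79.8
```

>>> step_arm([
  [[0,0,0],[0,0,32],5],
  [[0,0,0],[0,0,32],5],
  [[0,0,0],[0,0,30],5],
  [[0,0,0],[0,0,18],5],
  [[0,0,0],[0,0,0],5],
])

```text
time: 5.95
tool_pos: [0.4481, 0.3769, 0.1556]
tcp_rot: [3.105, 0.439, -0.016]
wrist_force: [-1.6, -0.5, -4.0]
width: 0.122
grip_force: 79.7
```

```bash
python3 - <<'E'
from h import *
plan([(.45,.38,.093,-1.29)],5)
s=read_camera('side')[100:300,130:400]
cv2.imwrite('pics/a2.png',cv2.resize(s,None,fx=2,fy=2)[:,:,::-1])
E
```

```text
t 5.95 grasp pt [447.6 376.5 101.6] psi -1.29 q6 1.95 w 10.4 F [-1.6 -0.5 -4. ] g 79.7
(0.45, 0.38, 0.093, -1.29)
[[[0.005,0.011,0],[2.8,-2.4,8.6],5]]
```

View pics/a2.png

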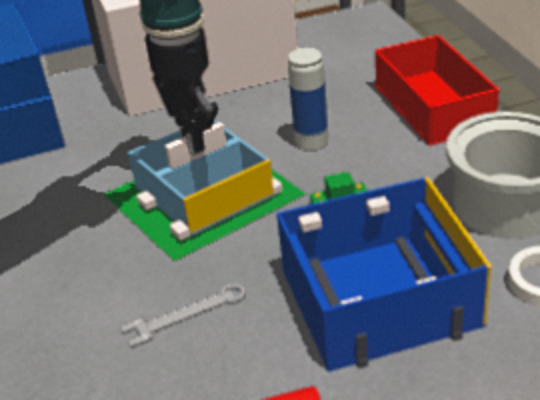

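The caddy is just above the mat, level and fully inside its edges. Lowering, releasing and rising.

>>> step_arm([
  [[0,0,0],[2,-2,4],5],
  [[0,0,0],[0,0,4],5],
  [[0,0,0],[0,0,1],5],
  [[0,0,0],[0,0,0],5],
  [[0,0,0],[0,0,0],60],
])

```text
time: 6.42
tool_pos: [0.4541, 0.3827, 0.1543]
tcp_rot: [-3.11, -0.439, -0.003]
wrist_force: [-0.5, -0.1, 0.2]
width: 0.251
grip_force: 0.0
```

>>> step_arm([
  [[0,0,0],[0,0,0],60],
  [[0,0,0],[0,0,0],60],
  [[0,0,0],[0,0,0],60],
  [[0,0,0],[0,0,0],60],
  [[0,0,0],[0,0,-20],60],
])

```text
time: 6.83
tool_pos: [0.4512, 0.3805, 0.1692]
tcp_rot: [3.107, 0.439, -0.01]
wrist_force: [-1.1, -0.5, -0.6]
width: 0.704
grip_force: 0.0
```

>>> step_arm([
  [[0,0,0],[0,0,-40],85],
  [[0,0,0],[0,0,-40],85],
  [[0,0,0],[0,0,-20],85],
  [[0,0,0],[0,0,0],85],
])

```text
time: 7.17
tool_pos: [0.456, 0.3843, 0.2805]
tcp_rot: [-3.105, -0.439, -0.017]
wrist_force: [0.7, -0.3, 0.8]
width: 0.998
grip_force: 0.0
```

```bash
python3 - <<'E'
from h import *
for n in('top','side'): read_camera(n)
fit('caddy',.003,yaw=(-1.29,),p0=(.45,.38),cams=('side',),hul=False)
fit('plug1',0,yaw=(-.06,),cams=('top',),p0=(.616,.264))
fit('plug1',0,yaw=(-.06,),p0=(.616,.264))
fit('module1',0,yaw=(.08,))
plan([(.58,.27,.14,-.06)],85)
E
```

```text
Traceback (most recent call last):
  File "h.py", line 35, in fit
    n0=next(iter(ms)); vu=np.argwhere(ms[n0]>0).mean(0)[::-1]
StopIteration
```

```bash
python3 - <<'E'
from h import *
for n in('top','side'): read_camera(n)
for q,z in(('caddy_handle',.099),('caddy_yellow',.033),('caddy_foot',.003)):
  for n in('top','side'): print(q,n,[(round(r['score'],2),at_z(n,[r['at'][::-1]],z)[0][:2].round(4)) for r in tip_of(n,q)[:2]])
fit('plug1',0,yaw=(-.06,),cams=('top',),p0=(.616,.264))
fit('module1',0,yaw=(.08,))
C=[.45,.38,-1.29]
t=overlay(read_camera('top'),'top',[('caddy',C,.003)]);s=overlay(read_camera('side'),'side',[('caddy',C,.003),('plug1',[.6158,.2641,-.06],0)])
cv2.imwrite('pics/a3.png',cv2.resize(np.hstack([crop(t,135,210,110,130),crop(s,180,160,140,130)]),None,fx=.8,fy=.8))
E
```

```text
caddy_handle top [(0.94, array([0.4597, 0.381 ]))]
caddy_handle side [(0.81, array([0.4563, 0.3795])), (0.43, array([0.4571, 0.2183]))]
caddy_yellow top [(0.67, array([0.4697, 0.3157]))]
caddy_yellow side [(0.92, array([0.4749, 0.3098])), (0.33, array([0.3584, 0.0949]))]
caddy_foot top [(0.59, array([0.5456, 0.3361]))]
caddy_foot side [(0.85, array([0.5564, 0.3573]))]
plug1 [ 0.6155  0.2641 -0.0166] loss 0.119 ['top']
module1 [ 0.4932 -0.4176  0.0615] loss 0.165 ['top', 'side']
```

View pics/a3.png

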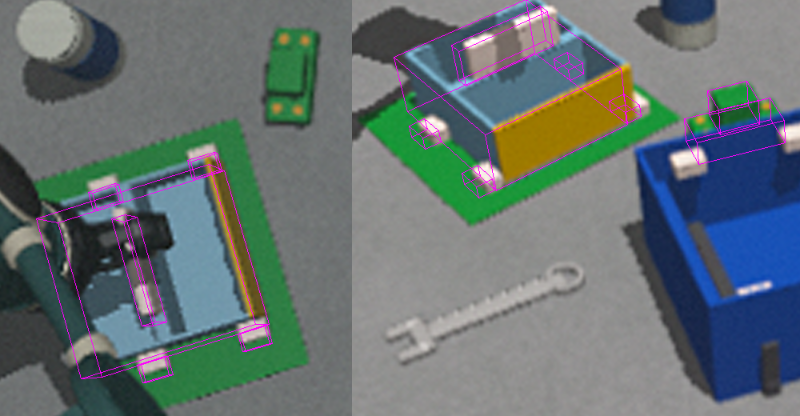

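Caddy on the mat about 5 mm toward +x of nominal, all feet on the mat; plug at (0.616,0.264). Fetch the plug.

```bash
python3 - <<'E'
from h import *
plan([(.6157,.2641,.15,-.04),(.6157,.2641,.045,-.04)],85)
E
```

```text
t 7.97 grasp pt [453.4 382.2 218.8] psi -1.29 q6 1.95 w 85.0 F [ 1.1  0.3 -0.4] g 0.0
(0.6157, 0.2641, 0.15, -0.04)
[[[0,0,-0.114],[11,14,6],85],[[0,0,-0.114],[10,16,6],85],[[0,0,-0.114],[8,17,6],85],[[0,0,-0.114],[6,17,6],85],[[0,0,-0.113],[4,18,6],85]]
[[[0,0,-0.114],[1,18,6],85],[[0,0,-0.113],[0,18,7],85],[[0,0,-0.114],[-3,18,6],85],[[0,0,-0.113],[-5,18,7],85],[[0,0,-0.114],[-6,17,6],85]]
[[[0,0,-0.113],[-8.4,15.8,6.8],85]]
(0.6157, 0.2641, 0.045, -0.04)
[[[0,0,0],[0,0,35],85],[[0,0,0],[0,0,35],85],[[0,0,0],[0,0,35],85]]
```

>>> step_arm([
  [[0,0,-0.114],[11,14,6],85],
  [[0,0,-0.114],[10,16,6],85],
  [[0,0,-0.114],[8,17,6],85],
  [[0,0,-0.114],[6,17,6],85],
  [[0,0,-0.113],[4,18,6],85],
])

```text
time: 8.38
tool_pos: [0.5289, 0.3286, 0.2428]
tcp_rot: [-2.858, -1.303, -0.001]
wrist_force: [0.1, 0.1, -0.4]
width: 0.996
grip_force: 0.0
```

>>> step_arm([
  [[0,0,-0.114],[1,18,6],85],
  [[0,0,-0.113],[0,18,7],85],
  [[0,0,-0.114],[-3,18,6],85],
  [[0,0,-0.113],[-5,18,7],85],
  [[0,0,-0.114],[-6,17,6],85],
])

```text
time: 8.8
tool_pos: [0.602, 0.2741, 0.2105]
tcp_rot: [2.379, 2.052, -0.0]
wrist_force: [-0.4, -0.3, -0.5]
width: 0.995
grip_force: 0.0
```

>>> step_arm([
  [[0,0,-0.113],[-8,16,7],85],
  [[0,0,0],[0,0,0],85],
  [[0,0,0],[0,0,0],85],
  [[0,0,0],[0,0,0],85],
])

```text
time: 9.13
tool_pos: [0.6157, 0.2647, 0.204]
tcp_rot: [-2.268, -2.174, 0.0]
wrist_force: [0.7, 0.8, 0.4]
width: 0.995
grip_force: 0.0
```

```bash
python3 - <<'E'
from h import *
plan([(.6157,.2641,.045,-.04)],85)
C=fit('caddy',.003,yaw=(-1.29,),p0=(.455,.381),cams=('top',)) if not read_camera('top') is None else 0
read_camera('side'); r=cut_out('side','plug1')
print([(round(x['score'],2),np.round(x['extent'])) for x in r])
E
```

```text
t 9.13 grasp pt [615.6 264.7 150. ] psi -0.042 q6 0.41 w 85.0 F [0.7 0.8 0.4] g 0.0
(0.6157, 0.2641, 0.045, -0.04)
[[[0,0,-0.001],[0,0,35],85],[[0,0,-0.001],[0,0,35],85],[[0,0,0],[-0.6,0.1,35],85]]
caddy [ 0.456   0.3839 -1.2923] loss 0.634 ['top']
[(0.79, array([286., 186., 316., 201.])), (0.34, array([271., 188., 377., 282.]))]
```

>>> step_arm([
  [[0,0,0],[0,0,35],85],
  [[0,0,0],[0,0,35],85],
  [[0,0,0],[0,0,35],85],
  [[0,0,0],[0,0,0],85],
  [[0,0,0],[0,0,0],20],
], grip_force=60)

```text
time: 9.75
tool_pos: [0.6136, 0.2641, 0.0966]
tcp_rot: [-2.263, -2.175, 0.009]
wrist_force: [0.8, 0.7, 1.6]
width: 0.878
grip_force: 0.0
```

>>> step_arm([
  [[0,0,0],[0,0,0],20],
  [[0,0,0],[0,0,0],20],
  [[0,0,0],[0,0,0],20],
  [[0,0,0],[0,0,0],20],
  [[0,0,0],[0,0,0],20],
])

```text
time: 10.17
tool_pos: [0.6183, 0.2654, 0.1027]
tcp_rot: [2.264, 2.175, 0.009]
wrist_force: [0.6, 0.1, 6.2]
width: 0.407
grip_force: 60.0
```

>>> step_arm([
  [[0,0,0],[0,0,-30],20],
  [[0,0,0],[0,0,-40],20],
  [[0,0,0],[0,0,-40],20],
  [[0,0,0],[0,0,-20],20],
  [[0,0,0],[0,0,0],20],
])

```text
time: 10.58
tool_pos: [0.6197, 0.2659, 0.2381]
tcp_rot: [2.261, 2.173, 0.021]
wrist_force: [0.6, 1.0, -0.6]
width: 0.409
grip_force: 59.5
```

```bash
python3 - <<'E'
from h import *
im=read_camera('top'); read_camera('side')
for q,z in(('caddy_handle',.099),('caddy_yellow',.033)):
  for n in('top','side'): print(q,n,[(round(r['score'],2),at_z(n,[r['at'][::-1]],z)[0][:2].round(4)) for r in tip_of(n,q)[:1]])
r=cut_out('top','caddy'); print([(x['score'],x['extent']) for x in r])
t=overlay(im,'top',[('caddy',[.456,.382,-1.29],.003)]);s=overlay(read_camera('side'),'side',[('caddy',[.456,.382,-1.29],.003)])
cv2.imwrite('pics/a4.png',cv2.resize(np.hstack([crop(t,135,210,110,120),crop(s,180,130,140,120)]),None,fx=.8,fy=.8))
C=[.456,.382]; h=-1.29; c=np.array([np.cos(h),np.sin(h)])
g=C+.046*c; print(g)
plan([(*g,.21,.2807),(*g,.049+.003,.2807)],20)
E
```

```text
caddy_handle top [(0.56, array([0.4562, 0.3842]))]
caddy_handle side [(0.68, array([0.4533, 0.376 ]))]
caddy_yellow top []
caddy_yellow side [(0.65, array([0.4757, 0.3105]))]
[(0.58, [146.6, 254.4, 201.1, 326.3])]
[0.46874756 0.33780159]
t 10.98 grasp pt [614.7 263.9 172.5] psi -0.04 q6 0.41 w 35.0 F [-1.   0.2 -1.3] g 59.4
(np.float64(0.46874756025260167), np.float64(0.33780158704652063), 0.21, 0.2807)
[[[-0.001,0,-0.064],[14,-30,-7],20],[[-0.001,0,-0.064],[15,-29,-8],20],[[-0.001,0,-0.064],[17,-28,-7],20],[[0,0.001,-0.064],[19,-26,-8],20],[[-0.001,0,-0.065],[20.9,-25.6,-7.3],20]]
(np.float64(0.46874756025260167), np.float64(0.33780158704652063), 0.052000000000000005, 0.2807)
[[[0,0,0],[0,0,40],20],[[0,0,0],[0,0,39],20],[[0,0,0],[0,0,40],20],[[0,0,0],[0,-0.1,39],20]]
```

View pics/a4.png

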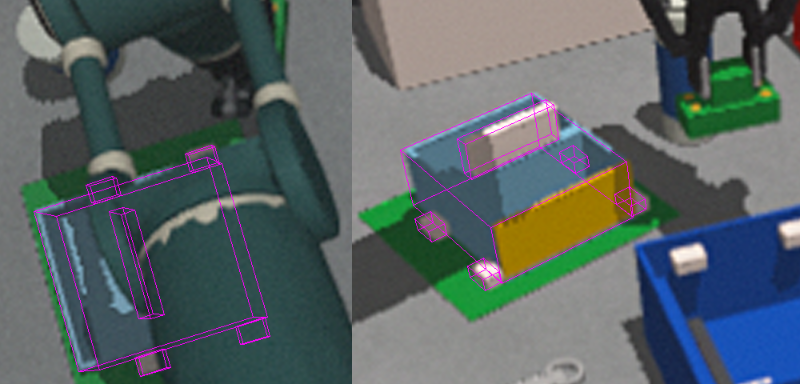

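Caddy outline fits at (0.456, 0.382), and the plug is held level. Carry the plug over the yellow-end compartment and lower it.

>>> step_arm([
  [[0,0,-0.064],[14,-30,-7],20],
  [[0,0,-0.064],[15,-29,-8],20],
  [[0,0,-0.064],[17,-28,-7],20],
  [[0,0,-0.064],[19,-26,-8],20],
  [[0,0,-0.065],[21,-26,-7],20],
])

```text
time: 11.4
tool_pos: [0.4679, 0.3384, 0.2651]
tcp_rot: [-1.885, -2.513, 0.002]
wrist_force: [0.5, 1.1, -0.5]
width: 0.411
grip_force: 59.6
```

>>> step_arm([
  [[0,0,0],[0,0,40],20],
  [[0,0,0],[0,0,40],20],
  [[0,0,0],[0,0,35],20],
  [[0,0,0],[0,0,0],20],
  [[0,0,0],[0,0,0],20],
])

```text
time: 11.82
tool_pos: [0.4672, 0.3369, 0.1479]
tcp_rot: [-1.887, -2.509, 0.011]
wrist_force: [0.1, -0.8, -1.0]
width: 0.41
grip_force: 59.6
```

```bash
python3 - <<'E'
from h import *
plan([(.4687,.3378,.056,.2807)],20)
s=overlay(read_camera('side'),'side',[('caddy',[.456,.382,-1.29],.003)])
cv2.imwrite('pics/a5.png',crop(s,180,130,150,120))
E
```

```text
t 11.82 grasp pt [466.8 336.7  93.9] psi 0.281 q6 0.3 w 35.0 F [ 0.1 -0.8 -1. ] g 59.6
(0.4687, 0.3378, 0.056, 0.2807)
[[[-0.007,0.002,0],[0.5,2,37.9],20]]
```

View pics/a5.png

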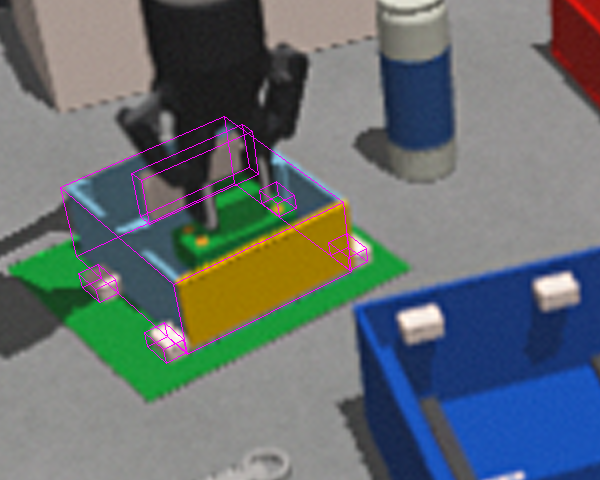

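The plug is aligned inside the compartment with clearance on every side. Lower, release and rise.

>>> step_arm([
  [[0,0,0],[0,1,22],20],
  [[0,0,0],[0,0,10],20],
  [[0,0,0],[0,0,4],20],
  [[0,0,0],[0,0,2],20],
  [[0,0,0],[0,0,0],60],
])

```text
time: 12.28
tool_pos: [0.4708, 0.3387, 0.1137]
tcp_rot: [1.889, 2.51, 0.001]
wrist_force: [-0.4, -0.5, -0.3]
width: 0.536
grip_force: 0.0
```

>>> step_arm([
  [[0,0,0],[0,0,0],60],
  [[0,0,0],[0,0,0],60],
  [[0,0,0],[0,0,0],60],
  [[0,0,0],[0,0,-20],60],
  [[0,0,0],[0,0,-40],60],
])

```text
time: 12.7
tool_pos: [0.4669, 0.3363, 0.1683]
tcp_rot: [-1.886, -2.508, 0.017]
wrist_force: [0.0, -0.3, -0.9]
width: 0.698
grip_force: 0.0
```

>>> step_arm([
  [[0,0,0],[0,0,-40],85],
  [[0,0,0],[0,0,-40],85],
  [[0,0,0],[0,0,-10],85],
])

```text
time: 12.95
tool_pos: [0.4732, 0.3405, 0.2716]
tcp_rot: [1.886, 2.507, 0.019]
wrist_force: [0.3, 0.4, 0.9]
width: 0.993
grip_force: 0.0
```

```bash
python3 - <<'E'
from h import *
for n in('top','side'): read_camera(n)
p=fit('module1',0,yaw=(.07,)); fit('module1',0,yaw=(.07,),cams=('side',))
plan([(.55,.07,.23,.2),(p[0],p[1],.15,p[2]),(p[0],p[1],.048,p[2])],85)
E
```

```text
module1 [ 0.4928 -0.4185  0.0671] loss 0.176 ['top', 'side']
module1 [ 0.4936 -0.417   0.1054] loss 0.082 ['side']
t 13.2 grasp pt [469.2 337.8 207.1] psi 0.281 q6 0.3 w 85.0 F [-0.6  0.3 -0.2] g 0.0
(0.55, 0.07, 0.23, 0.2)
[[[0,0,0.01],[-35,0,-3],85],[[0,0,0.01],[-35,1,-3],85],[[0,0,0.01],[-35,1,-3],85],[[-0.001,0,0.01],[-35,1,-3],85],[[0,0,0.01],[-35,2,-3],85]]
[[[-0.001,0,0.01],[-35,2,-3],85],[[0,0.001,0.011],[-35,3,-2],85],[[-0.001,0,0.01],[-34.4,3,-2.7],85]]
(np.float64(0.49278986248053624), np.float64(-0.4184552425108176), 0.15, np.float64(0.06712590168799498))
[[[0,0,0.01],[-36,-12,6],85],[[0,0,0.01],[-36,-11,6],85],[[0,0,0.01],[-36,-11,6],85],[[0,0,0.01],[-36,-11,6],85],[[0,0,0.01],[-36,-10,6],85]]
[[[0,0,0.01],[-37,-10,6],85],[[0,0,0.01],[-37,-10,6],85],[[0,0,0.01],[-37,-9,6],85],[[0,0,0.011],[-37,-9,6],85],[[0,0,0.01],[-37,-8,6],85]]
[[[0,0,0.011],[-37,-8,7],85],[[0,0,0.01],[-37,-8,6],85],[[0,0,0.011],[-36.4,-7.6,7],85]]
(np.float64(0.49278986248053624), np.float64(-0.4184552425108176), 0.048, np.float64(0.06712590168799498))
[[[0,0,0],[0,0,34],85],[[0,0,0],[0,0,34],85],[[0,0,0],[0,0,34],85]]
```

>>> step_arm([
  [[0,0,0.01],[-35,0,-3],85],
  [[0,0,0.01],[-35,1,-3],85],
  [[0,0,0.01],[-35,1,-3],85],
  [[0,0,0.01],[-35,1,-3],85],
  [[0,0,0.01],[-35,2,-3],85],
])

```text
time: 13.62
tool_pos: [0.5189, 0.1689, 0.2747]
tcp_rot: [-1.948, -2.46, 0.007]
wrist_force: [0.7, 0.9, 0.3]
width: 0.997
grip_force: 0.0
```

>>> step_arm([
  [[0,0,0.01],[-35,2,-3],85],
  [[0,0,0.011],[-35,3,-2],85],
  [[0,0,0.01],[-34,3,-3],85],
])

```text
time: 13.87
tool_pos: [0.5496, 0.0691, 0.2827]
tcp_rot: [-1.987, -2.429, 0.006]
wrist_force: [-0.3, 0.5, 0.2]
width: 1.001
grip_force: 0.0
```

>>> step_arm([
  [[0,0,0.01],[-36,-12,6],85],
  [[0,0,0.01],[-36,-11,6],85],
  [[0,0,0.01],[-36,-11,6],85],
  [[0,0,0.01],[-36,-11,6],85],
  [[0,0,0.01],[-36,-10,6],85],
])

```text
time: 14.28
tool_pos: [0.5269, -0.1174, 0.2525]
tcp_rot: [-2.046, -2.378, 0.004]
wrist_force: [0.9, -0.8, -0.4]
width: 0.993
grip_force: 0.0
```

>>> step_arm([
  [[0,0,0.01],[-37,-10,6],85],
  [[0,0,0.01],[-37,-10,6],85],
  [[0,0,0.01],[-37,-9,6],85],
  [[0,0,0.01],[-37,-9,6],85],
  [[0,0,0.01],[-37,-8,6],85],
])

```text
time: 14.7
tool_pos: [0.5053, -0.3064, 0.2223]
tcp_rot: [-2.105, -2.325, 0.001]
wrist_force: [0.5, -0.0, 0.3]
width: 0.996
grip_force: 0.0
```

>>> step_arm([
  [[0,0,0],[-37,-8,7],85],
  [[0,0,0],[-37,-8,6],85],
  [[0,0,0],[-36,-8,7],85],
  [[0,0,0],[0,0,0],85],
  [[0,0,0],[0,0,0],85],
])

```text
time: 15.12
tool_pos: [0.4923, -0.418, 0.2018]
tcp_rot: [-2.107, -2.321, -0.0]
wrist_force: [-0.0, 0.1, 0.1]
width: 0.996
grip_force: 0.0
```

```bash
python3 - <<'E'
from h import *
plan([(.493,-.4175,.048,.095)],85)
s=overlay(read_camera('side'),'side',[('module1',[.493,-.4175,.095],0)]); t=overlay(read_camera('top'),'top',[('module1',[.493,-.4175,.095],0),('caddy',[.456,.382,-1.29],.003)])
cv2.imwrite('pics/a6.png',np.hstack([cv2.resize(crop(s,340,340,110,130),None,fx=.6,fy=.6),cv2.resize(crop(t,435,220,80,130),None,fx=.6,fy=.6),cv2.resize(crop(t,140,220,100,130),None,fx=.6,fy=.6)]))
E
```

```text
t 15.12 grasp pt [ 492.1 -417.7  147.8] psi 0.097 q6 -0.84 w 85.1 F [-0.   0.1  0.1] g 0.0
(0.493, -0.4175, 0.048, 0.095)
[[[-0.001,-0.002,0.001],[0,0,33],85],[[-0.002,-0.001,0],[0,1,33],85],[[-0.001,-0.002,0.001],[0.1,0,33.8],85]]
```

View pics/a6.png

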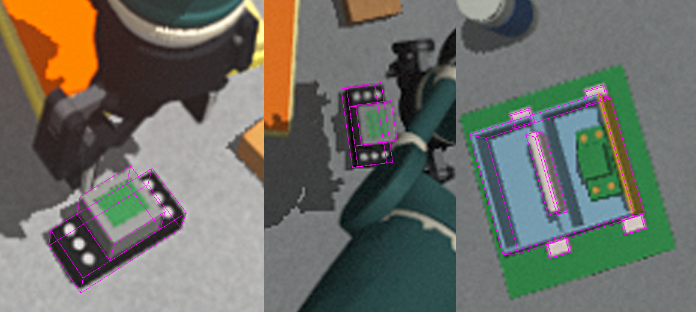

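The module outline matches, the gripper is over it, and the plug stands in the caddy. Grasp the module.

>>> step_arm([
  [[0,0,0],[0,1,34],85],
  [[0,0,0],[0,0,33],85],
  [[0,0,0],[0,0,32],85],
  [[0,0,0],[0,0,0],85],
  [[0,0,0],[0,0,0],25],
], grip_force=80)

```text
time: 15.63
tool_pos: [0.4943, -0.4142, 0.1045]
tcp_rot: [-2.101, -2.327, -0.0]
wrist_force: [-0.8, -0.3, 0.1]
width: 0.877
grip_force: 0.0
```

>>> step_arm([
  [[0,0,0],[0,0,0],25],
  [[0,0,0],[0,0,0],25],
  [[0,0,0],[0,0,0],25],
  [[0,0,0],[0,0,0],25],
  [[0,0,0],[0,0,0],25],
])

```text
time: 16.05
tool_pos: [0.4973, -0.4187, 0.1106]
tcp_rot: [2.103, 2.325, 0.0]
wrist_force: [0.5, 1.0, 6.8]
width: 0.493
grip_force: 83.8
```

>>> step_arm([
  [[0,0,0],[0,0,-30],25],
  [[0,0,0],[0,0,-40],25],
  [[0,0,0],[0,0,-40],25],
  [[0,0,0],[0,0,-40],25],
  [[0,0,0],[0,0,-20],25],
])

```text
time: 16.47
tool_pos: [0.4969, -0.4185, 0.284]
tcp_rot: [2.102, 2.323, 0.0]
wrist_force: [1.0, -0.8, -1.4]
width: 0.493
grip_force: 82.8
```

```bash
python3 - <<'E'
from h import *
h=-.0719
plan([(.5892,.0688,.23,h+np.pi/2),(.5892,.0688,.08,h+np.pi/2)],25)
E
```

```text
t 16.47 grasp pt [ 497.3 -418.8  230. ] psi 0.1 q6 -0.84 w 42.1 F [ 1.  -0.8 -1.4] g 82.8
(0.5892, 0.0688, 0.23, 1.4988963267948965)
[[[0,0.001,-0.108],[37,11,0],25],[[0,0.001,-0.108],[35,15,0],25],[[0,0.001,-0.108],[33,18,0],25],[[0,0.001,-0.108],[31,22,0],25],[[0,0.001,-0.107],[29,25,0],25]]
[[[0,0.001,-0.108],[26,28,0],25],[[0,0.001,-0.107],[23,31,0],25],[[0,0.001,-0.108],[19,33,0],25],[[0,0.001,-0.107],[16,35,0],25],[[0,0,-0.108],[12,36,0],25]]
[[[0.001,0.001,-0.107],[8,37,0],25],[[0,0,-0.108],[4,38,0],25],[[0.001,0.001,-0.107],[-0.9,38,-0.2],25]]
(0.5892, 0.0688, 0.08, 1.4988963267948965)
[[[0,0,0],[0,0,37],25],[[0,0,0],[0,0,38],25],[[0,0,0],[0,0,37],25],[[0,0,0],[0,0,38],25]]
```

>>> step_arm([
  [[0,0,-0.108],[37,11,0],25],
  [[0,0,-0.108],[35,15,0],25],
  [[0,0,-0.108],[33,18,0],25],
  [[0,0,-0.108],[31,22,0],25],
  [[0,0,-0.107],[29,25,0],25],
])

```text
time: 16.88
tool_pos: [0.531, -0.2284, 0.2775]
tcp_rot: [1.405, 2.809, 0.0]
wrist_force: [1.6, -0.3, -2.2]
width: 0.49
grip_force: 82.7
```

>>> step_arm([
  [[0,0,-0.108],[26,28,0],25],
  [[0,0,-0.107],[23,31,0],25],
  [[0,0,-0.108],[19,33,0],25],
  [[0,0,-0.107],[16,35,0],25],
  [[0,0,-0.108],[12,36,0],25],
])

```text
time: 17.3
tool_pos: [0.5661, -0.04, 0.2776]
tcp_rot: [0.607, 3.081, 0.001]
wrist_force: [0.7, 0.2, -2.5]
width: 0.491
grip_force: 82.6
```

>>> step_arm([
  [[0,0,-0.107],[8,37,0],25],
  [[0,0,-0.108],[4,38,0],25],
  [[0,0,-0.107],[-1,38,0],25],
  [[0,0,0],[0,0,0],25],
  [[0,0,0],[0,0,0],25],
])

```text
time: 17.72
tool_pos: [0.5877, 0.0723, 0.2773]
tcp_rot: [0.108, 3.139, 0.0]
wrist_force: [-0.3, -0.8, -3.5]
width: 0.491
grip_force: 82.8
```

```bash
python3 - <<'E'
from h import *
for i in range(3):
    read_camera('side'); plan([(.5892,.0688,.08,-.0719+np.pi/2)],25)
s=read_camera('side')[100:300,200:420]; cv2.imwrite('pics/a7.png',cv2.resize(s,None,fx=2,fy=2)[:,:,::-1])
E
```

```text
t 17.77 grasp pt [587.5  70.9 223.1] psi 1.5 q6 -1.42 w 41.8 F [-0.4 -0.8 -3.3] g 82.8
(0.5892, 0.0688, 0.08, 1.4988963267948965)
[[[0,0,0],[0,0,36],25],[[0,0,0],[-1,-1,36],25],[[0,0,0.001],[0,0,36],25],[[0,0,0],[-0.8,-0.9,35.1],25]]
t 17.82 grasp pt [587.4  69.9 223. ] psi 1.499 q6 -1.42 w 41.9 F [-0.2  0.  -2.5] g 82.8
(0.5892, 0.0688, 0.08, 1.4988963267948965)
[[[0,0,0],[0,0,36],25],[[0,0,0],[-1,0,36],25],[[0,0,0],[0,0,36],25],[[-0.001,0,0],[-0.9,-0.9,35],25]]
t 17.87 grasp pt [587.4  69.3 222.9] psi 1.498 q6 -1.42 w 41.7 F [-0.8 -0.1 -2.1] g 82.8
(0.5892, 0.0688, 0.08, 1.4988963267948965)
[[[0,0,0],[0,0,36],25],[[0,0,0],[-1,0,36],25],[[0,0,-0.001],[0,0,35],25],[[0,0,0],[-0.8,-0.3,35.9],25]]
```

View pics/a7.png

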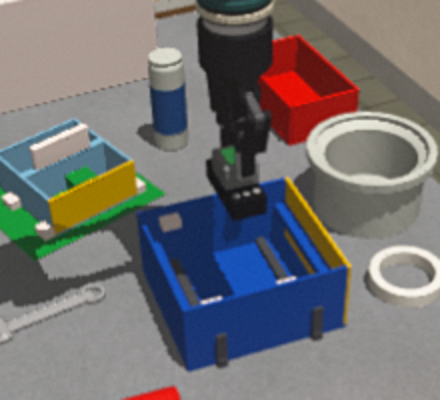

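The module is level, lengthways along the bin's y, and over the bin's centre. Lower it.

>>> step_arm([
  [[0,0,0],[-1,0,38],25],
  [[0,0,0],[-1,0,38],25],
  [[0,0,0],[0,0,38],25],
  [[0,0,0],[0,0,28],25],
  [[0,0,0],[0,0,14],25],
])

```text
time: 18.33
tool_pos: [0.5865, 0.068, 0.1161]
tcp_rot: [-0.117, -3.132, 0.002]
wrist_force: [-0.4, 0.9, -2.8]
width: 0.486
grip_force: 82.7
```

>>> step_arm([
  [[0,0,0],[0,0,2],25],
  [[0,0,0],[0,0,2],25],
  [[0,0,0],[0,0,2],25],
])

```text
time: 18.58
tool_pos: [0.5903, 0.0689, 0.1154]
tcp_rot: [0.116, 3.138, 0.0]
wrist_force: [0.3, -0.4, -1.7]
width: 0.49
grip_force: 85.2
```

>>> step_arm([
  [[0,0,0],[0,0,2],25],
  [[0,0,0],[0,0,1],25],
  [[0,0,0],[0,0,0],25],
  [[0,0,0],[0,0,0],25],
])

```text
time: 18.92
tool_pos: [0.5907, 0.0692, 0.1148]
tcp_rot: [0.113, 3.137, -0.001]
wrist_force: [-4.6, -2.6, 6.6]
width: 0.497
grip_force: 86.3
```

>>> step_arm([
  [[0,0,0],[0,0,0],70],
  [[0,0,0],[0,0,0],70],
  [[0,0,0],[0,0,0],70],
  [[0,0,0],[0,0,0],70],
  [[0,0,0],[0,0,-20],70],
])

```text
time: 19.33
tool_pos: [0.5868, 0.0698, 0.1282]
tcp_rot: [-0.113, -3.132, 0.001]
wrist_force: [-0.9, 0.1, -0.0]
width: 0.817
grip_force: 0.0
```

>>> step_arm([
  [[0,0,0],[0,0,-40],50],
  [[0,0,0],[0,0,-40],50],
  [[0,0,0],[0,0,-40],40],
  [[0,0,0],[0,0,0],40],
  [[0,0,0],[0,0,0],40],
])

```text
time: 19.75
tool_pos: [0.5921, 0.0702, 0.2562]
tcp_rot: [0.112, 3.131, 0.002]
wrist_force: [-1.1, -0.7, -0.3]
width: 0.471
grip_force: 0.0
```

```bash
python3 - <<'E'
from h import *
for n in('top','side'): read_camera(n)
p=fit('sheet',.04,yaw=(3.035,),p0=(.586,-.263)); 
print([(round(x['score'],2),x['extent']) for x in look_for('side','module1')])
plan([(p[0],p[1],.2,p[2]-np.pi/2),(p[0],p[1],.07,p[2]-np.pi/2)],40)
E
```

```text
sheet [ 0.5875 -0.2615  3.0345] loss 0.996 ['top', 'side']
[(0.71, [307.5, 228.6, 330.5, 247.0])]
t 20.0 grasp pt [588.2  69.9 195.5] psi 1.499 q6 -1.42 w 40.2 F [-0.5  0.4 -0.9] g 0.0
(np.float64(0.5874907128402282), np.float64(-0.2614548796024077), 0.2, np.float64(1.463701066007825))
[[[0,0,0.004],[-3,-37,0],40],[[0,-0.001,0.004],[-3,-37,-1],40],[[0,0,0.004],[-3,-37,0],40],[[0,-0.001,0.004],[-3,-37,-1],40],[[0,0,0.004],[-3,-36,0],40]]
[[[0,-0.001,0.004],[-3,-37,-1],40],[[0,0,0.004],[-3,-36,0],40],[[0,-0.001,0.004],[-3,-37,-1],40],[[-0.001,0,0.003],[-4.1,-36.2,-0.4],40]]
(np.float64(0.5874907128402282), np.float64(-0.2614548796024077), 0.07, np.float64(1.463701066007825))
[[[0,0,0],[0,0,33],40],[[0,0,0],[0,0,32],40],[[0,0,0],[0,0,33],40],[[0,0,0],[0,0,32],40]]
```

>>> step_arm([
  [[0,0,0.004],[-3,-37,0],40],
  [[0,0,0.004],[-3,-37,0],40],
  [[0,0,0.004],[-3,-37,0],40],
  [[0,0,0.004],[-3,-37,0],40],
  [[0,0,0.004],[-3,-37,0],40],
])

```text
time: 20.42
tool_pos: [0.5889, -0.1169, 0.2499]
tcp_rot: [-0.143, -3.135, -0.001]
wrist_force: [0.4, 0.1, 0.1]
width: 0.466
grip_force: 0.0
```

>>> step_arm([
  [[0,0,0.004],[-3,-37,0],40],
  [[0,0,0.004],[-3,-37,0],40],
  [[0,0,0.004],[-3,-37,0],40],
  [[0,0,0.004],[-3,-36,0],40],
  [[0,0,0],[0,0,35],40],
])

```text
time: 20.83
tool_pos: [0.5908, -0.2714, 0.223]
tcp_rot: [0.176, 3.125, -0.013]
wrist_force: [2.1, -0.5, 1.7]
width: 0.47
grip_force: 0.0
```

>>> step_arm([
  [[0,0,0],[0,0,35],40],
  [[0,0,0],[0,0,15],40],
  [[0,0,0],[0,0,0],40],
  [[0,0,0],[0,0,0],40],
  [[0,0,0],[0,0,0],40],
])

```text
time: 21.25
tool_pos: [0.588, -0.2632, 0.1673]
tcp_rot: [0.169, 3.137, -0.0]
wrist_force: [-0.3, -0.2, 0.7]
width: 0.464
grip_force: 0.0
```

```bash
python3 - <<'E'
from h import *
plan([(.5862,-.2627,.067,3.0353-np.pi/2)],40)
it=[('sheet',[.5862,-.2627,3.0353],.04),('module1',[.5892,.0688,-.0719+np.pi/2],.005),('bin',[.5892,.0688,-.0719],0)]
s=overlay(read_camera('side'),'side',it); t=overlay(read_camera('top'),'top',it)
cv2.imwrite('pics/a8.png',np.hstack([cv2.resize(crop(s,260,180,200,220),None,fx=.55,fy=.55),cv2.resize(crop(t,240,180,130,220),None,fx=.55,fy=.55)]))
E
```

```text
t 21.25 grasp pt [ 588.1 -263.2  113.3] psi 1.463 q6 -1.92 w 39.6 F [-0.3 -0.2  0.7] g 0.0
(0.5862, -0.2627, 0.067, 1.4645036732051033)
[[[0,0,-0.001],[1,0,23],40],[[0,0.001,0],[0.9,0.3,23.3],40]]
```

View pics/a8.png

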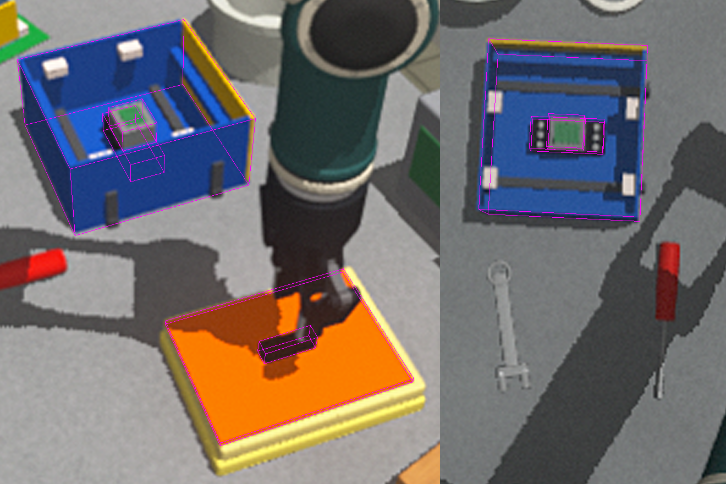

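The module stands centred on the bin floor, and the gripper is above the tab. Grasp the sheet.

>>> step_arm([
  [[0,0,0],[2,0,25],40],
  [[0,0,0],[0,0,20],40],
  [[0,0,0],[0,0,0],40],
  [[0,0,0],[0,0,0],5],
  [[0,0,0],[0,0,0],5],
])

```text
time: 21.77
tool_pos: [0.5867, -0.2632, 0.1239]
tcp_rot: [0.169, 3.134, -0.002]
wrist_force: [0.5, 0.3, -0.5]
width: 0.198
grip_force: 1.9
```

>>> step_arm([
  [[0,0,0],[0,0,0],5],
  [[0,0,0],[0,0,0],5],
  [[0,0,0],[0,0,0],5],
  [[0,0,0],[0,0,-10],5],
  [[0,0,0],[0,0,-20],5],
])

```text
time: 22.18
tool_pos: [0.5836, -0.2619, 0.1497]
tcp_rot: [-0.169, -3.132, -0.004]
wrist_force: [0.1, 0.0, -2.1]
width: 0.128
grip_force: 78.6
```

>>> step_arm([
  [[0,0,0],[0,0,-30],5],
  [[0,0,0],[0,0,-35],5],
  [[0,0,0],[0,0,-30],5],
  [[0,0,0],[0,0,-5],5],
  [[0,0,0],[0,0,0],5],
])

```text
time: 22.6
tool_pos: [0.5872, -0.2637, 0.2562]
tcp_rot: [0.169, 3.13, -0.005]
wrist_force: [-0.0, 0.3, -1.4]
width: 0.13
grip_force: 78.7
```

```bash
python3 - <<'E'
from h import *
plan([(.5892,.0688,.2,-.0719+np.pi/2),(.5892,.0688,.11,-.0719+np.pi/2)],5)
s=read_camera('side'); t=read_camera('top')
cv2.imwrite('pics/a9.png',np.hstack([s[180:430,260:480],t[150:400,330:480]])[:,:,::-1])
E
```

```text
t 22.6 grasp pt [ 587.5 -263.9  202.2] psi 1.463 q6 -1.92 w 11.1 F [-0.   0.3 -1.4] g 78.7
(0.5892, 0.0688, 0.2, 1.4988963267948965)
[[[0,0.001,-0.004],[4,37,0],5],[[0,0.001,-0.004],[4,37,0],5],[[0,0.001,-0.004],[3,37,0],5],[[0,0.001,-0.004],[3,37,0],5],[[-0.001,0.001,-0.004],[3,37,0],5]]
[[[0,0,-0.004],[3,37,0],5],[[-0.001,0.001,-0.004],[3,36,0],5],[[0,0,-0.004],[3,37,1],5],[[-0.001,0.001,-0.004],[2.5,36.3,0.4],5]]
(0.5892, 0.0688, 0.11, 1.4988963267948965)
[[[0,0,0],[0,0,30],5],[[0,0,0],[0,0,30],5],[[0,0,0],[0,0,30],5]]
```

View pics/a9.png

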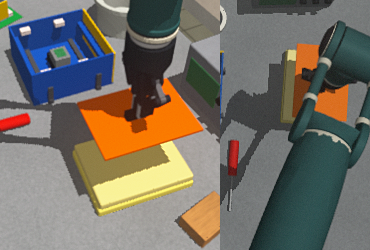

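The sheet hangs level from its tab, clear of the foam. Carry it over the bin.

>>> step_arm([
  [[0,0,-0.004],[4,37,0],5],
  [[0,0,-0.004],[4,37,0],5],
  [[0,0,-0.004],[3,37,0],5],
  [[0,0,-0.004],[3,37,0],5],
  [[0,0,-0.004],[3,37,0],5],
])

```text
time: 23.12
tool_pos: [0.5851, -0.0754, 0.2485]
tcp_rot: [-0.139, -3.133, -0.001]
wrist_force: [1.1, 0.2, -2.1]
width: 0.135
grip_force: 78.7
```

>>> step_arm([
  [[0,0,-0.004],[3,37,0],5],
  [[0,0,-0.004],[3,36,0],5],
  [[0,0,-0.004],[3,37,0],5],
  [[0,0,-0.004],[3,36,0],5],
  [[0,0,0],[0,0,0],5],
])

```text
time: 23.53
tool_pos: [0.5849, 0.0751, 0.2486]
tcp_rot: [-0.105, -3.134, -0.004]
wrist_force: [-0.6, -0.1, -1.3]
width: 0.132
grip_force: 78.8
```

>>> step_arm([
  [[0,0,0],[0,0,20],5],
  [[0,0,0],[0,0,20],5],
  [[0,0,0],[0,0,0],5],
  [[0,0,0],[0,0,0],5],
  [[0,0,0],[0,0,0],5],
])

```text
time: 23.95
tool_pos: [0.5866, 0.0689, 0.211]
tcp_rot: [-0.113, -3.137, 0.001]
wrist_force: [0.3, 0.9, -0.6]
width: 0.131
grip_force: 78.8
```

```bash
python3 - <<'E'
from h import *
for n in('top','side'): read_camera(n)
z=read_state()['tool_pos'][2]-.082; print('sheet z',z)
for c in ('side','top'): fit('sheet',z,yaw=(-.072,),p0=(.589,.069),cams=(c,))
for dz in(-.006,.006): fit('sheet',z+dz,yaw=(-.072,),p0=(.589,.069),cams=('side',))
fit('bin',0,hul=True,cams=('side',),p0=(.589,.069),yaw=(-.072,))
plan([(.5892,.0688,.11,-.0719+np.pi/2)],5)
E
```

```text
sheet z 0.13069209516920038
sheet [ 0.5178 -0.0419  1.5178] loss 0.48 ['side']
sheet [ 0.579   0.0658 -0.1348] loss 0.611 ['top']
sheet [ 0.5418 -0.0642 -0.0985] loss 0.264 ['side']
sheet [ 0.5159 -0.0474  1.5064] loss 0.475 ['side']
bin [ 0.5874  0.0639 -0.0803] loss 0.186 ['side']
t 24.3 grasp pt [587.5  69.2 158.8] psi 1.499 q6 -1.42 w 11.3 F [-0.3 -0.  -1.4] g 78.8
(0.5892, 0.0688, 0.11, 1.4988963267948965)
[[[0,0.001,0],[-1,0,24],5],[[0,0,0],[-0.7,-0.3,24.8],5]]
```

```bash
python3 - <<'E'
from h import *
z=read_state()['tool_pos'][2]-.082
for n in('top','side'):
    im=read_camera(n); hsv=cv2.cvtColor(im,cv2.COLOR_RGB2HSV)
    print(n,[(round(x['score'],2),np.round(x['extent'])) for x in look_for(n,'sheet')[:3]], 'proj',proj(n,[[.5892,.0688,z]]).round())
    m=cv2.inRange(hsv,(8,200,90),(17,255,255)); nl,l,st,_=cv2.connectedComponentsWithStats(m)
    k=1+st[1:,4].argmax(); print(st[k])
    mm=(l==k); f=lambda p:-np.minimum(mm,s:=sil(n,[M['sheet'][0]],p,z)).sum()/np.maximum(mm,s).sum()
    r=minimize(f,[.589,.069,-.072],method='Nelder-Mead',options=dict(initial_simplex=np.array([.589,.069,-.072])+np.array([[0,0,0],[.01,0,0],[0,.01,0],[0,0,.1]])));print(r.x.round(4),r.fun)
    if n=='side': 
        h=cv2.convexHull(cv2.findNonZero(mm.astype(np.uint8))); a=cv2.approxPolyDP(h,4,True).reshape(-1,2); print(a.tolist()); print(at_z(n,a,z+.005).round(4).tolist())
        b=M['sheet'][0][[1,3,7,5]]; c,s=np.cos(-.072),np.sin(-.072); print(proj(n,b@np.array([[c,s,0],[-s,c,0],[0,0,1]])+[.5892,.0688,z]).round(1).tolist())
E
```

```text
top [(0.66, array([272., 199., 327., 277.])), (0.35, array([266., 202., 337., 280.])), (0.26, array([147., 252., 221., 327.]))] proj [[295. 236.]]
[274 245  38  29 738]
[ 0.5784  0.0854 -0.0599] -0.1934190849619462
side [(0.72, array([274., 187., 368., 236.])), (0.62, array([195., 244., 256., 271.]))] proj [[319. 209.]]
[ 274  186   92   52 2491]
[ 0.5854  0.0642 -0.0689] -0.8256346439719563
[[365, 217], [290, 237], [274, 202], [343, 186]]
[[0.6663, -0.0088, 0.1358], [0.4891, 0.0025, 0.1358], [0.5016, 0.1331, 0.1358], [0.6763, 0.119, 0.1358]]
[[290.7, 234.4], [273.4, 199.9], [344.4, 183.2], [367.3, 214.6]]
```

```bash
python3 - <<'E'
from h import *
im=read_camera('top'); hsv=cv2.cvtColor(im,cv2.COLOR_RGB2HSV); m=cv2.inRange(hsv,(5,150,40),(19,255,255)); m[:195]=0;m[285:]=0;m[:,:255]=0;m[:,345:]=0
nl,l,st,_=cv2.connectedComponentsWithStats(m); print([s.tolist() for s in st if s[4]>30])
print([np.round(x['extent'],1) for x in look_for('top','sheet')[:1]])
b=M['sheet'][0]; c,s=np.cos(-.072),np.sin(-.072)
for z in(.124,.131):
  P=proj('top',b@np.array([[c,s,0],[-s,c,0],[0,0,1]])+[.5892,.0688,z]); print(z,P.min(0),P.max(0)); print(P[1::2].round(1).tolist())
for v in range(200,282,8):
    u=np.where(m[v])[0]; print(v,(u.min(),u.max()) if len(u) else None,end=' ')
E
```

```text
[[0, 0, 640, 480, 305758], [319, 202, 6, 54, 140], [268, 236, 44, 39, 1302]]
[array([267.1, 200.8, 324.4, 276.8])]
0.124 [266.96163313 199.09321712] [323.01562391 273.11799257]
[[319.6, 273.0], [267.0, 270.5], [323.0, 201.3], [271.1, 199.1]]
0.131 [266.66164361 198.55304871] [322.99210761 272.93376694]
[[319.5, 272.8], [266.7, 270.3], [323.0, 200.8], [270.9, 198.6]]
200 None 208 (np.int64(321), np.int64(323)) 216 (np.int64(321), np.int64(323)) 224 (np.int64(320), np.int64(322)) 232 (np.int64(321), np.int64(322)) 240 (np.int64(270), np.int64(321)) 248 (np.int64(270), np.int64(321)) 256 (np.int64(269), np.int64(310)) 264 (np.int64(269), np.int64(309)) 272 (np.int64(275), np.int64(310)) 280 None
```

>>> step_arm([
  [[0,0,0],[-3,2.5,20],5],
  [[0,0,0],[0,0,20],5],
  [[0,0,0],[0,0,10],5],
  [[0,0,0],[0,0,5],5],
  [[0,0,0],[0,0,0],5],
])

```text
time: 25.02
tool_pos: [0.5891, 0.0716, 0.1552]
tcp_rot: [-0.113, -3.136, 0.001]
wrist_force: [-0.6, -0.3, -0.9]
width: 0.136
grip_force: 78.8
```

>>> step_arm([
  [[0,0,0],[0,0,3],5],
  [[0,0,0],[0,0,3],5],
  [[0,0,0],[0,0,0],5],
])

```text
time: 25.27
tool_pos: [0.5905, 0.0717, 0.1513]
tcp_rot: [0.113, 3.139, 0.0]
wrist_force: [0.5, 0.3, -1.6]
width: 0.13
grip_force: 78.8
```

```bash
python3 - <<'E'
from h import *
s=read_state(); print(s['time'],s['tool_pos'],s['wrist_force'],s['torque'],s['width'])
z=s['tool_pos'][2]-.082
for n in('side','top'):
    im=read_camera(n); hsv=cv2.cvtColor(im,cv2.COLOR_RGB2HSV); m=cv2.inRange(hsv,(5,150,40),(19,255,255))
    if n=='top':
        for v in range(204,280,12):
            u=np.where(m[v,255:345])[0]+255; print(v,(int(u.min()),int(u.max())) if len(u) else None,end=' ')
    else:
        nl,l,st,_=cv2.connectedComponentsWithStats(m); k=1+st[1:,4].argmax(); h=cv2.convexHull(cv2.findNonZero((l==k).astype(np.uint8))); print(st[k],cv2.approxPolyDP(h,3,True).reshape(-1,2).tolist())
    for Z in(.062,z):
        b=M['sheet'][0][1::2]; c,si=np.cos(-.072),np.sin(-.072); print(n,round(Z,3),proj(n,b@np.array([[c,si,0],[-si,c,0],[0,0,1]])+[.5892,.0688,Z]).round(1).tolist())
E
```

```text
25.2667 [0.5905329  0.0716536  0.15126686] [ 0.53072932  0.32239614 -1.56599605] [ 0.03443097  0.00502392 -0.01217144] 0.1304682499917466
[ 547  372   93  108 5820] [[639, 381], [639, 458], [617, 479], [564, 479], [547, 463], [626, 372]]
side 0.062 [[292.5, 257.2], [275.7, 222.2], [365.7, 237.2], [343.8, 205.2]]
side 0.069 [[292.3, 254.9], [275.5, 220.0], [365.9, 234.9], [343.9, 203.0]]
204 None 216 (320, 322) 228 (319, 321) 240 (272, 321) 252 (271, 320) 264 (270, 308) 276 None top 0.062 [[319.9, 274.6], [269.5, 272.2], [323.2, 205.8], [273.5, 203.7]]
top 0.069 [[319.9, 274.4], [269.2, 272.0], [323.2, 205.3], [273.2, 203.1]]
```

>>> step_arm([
  [[0,0,0],[0,0,3],5],
  [[0,0,0],[0,0,2],5],
  [[0,0,0],[0,0,0],5],
  [[0,0,0],[0,0,0],5],
])

```text
time: 25.7
tool_pos: [0.5906, 0.0717, 0.1463]
tcp_rot: [0.113, 3.139, 0.0]
wrist_force: [-0.3, -0.3, 1.8]
width: 0.131
grip_force: 79.0
```

>>> step_arm([
  [[0,0,0],[0,0,2],5],
  [[0,0,0],[0,0,1],5],
  [[0,0,0],[0,0,0],5],
  [[0,0,0],[0,0,0],5],
])

```text
time: 26.03
tool_pos: [0.5906, 0.0717, 0.1462]
tcp_rot: [0.113, 3.139, -0.0]
wrist_force: [-8.3, -1.0, 17.1]
width: 0.132
grip_force: 81.2
```

>>> step_arm([
  [[0,0,0],[0,0,-1],40],
  [[0,0,0],[0,0,0],40],
  [[0,0,0],[0,0,0],40],
  [[0,0,0],[0,0,0],40],
  [[0,0,0],[0,0,-15],40],
])

```text
time: 26.45
tool_pos: [0.5877, 0.0715, 0.1552]
tcp_rot: [-0.113, -3.133, 0.001]
wrist_force: [-0.3, -0.1, -0.5]
width: 0.467
grip_force: 0.0
```

>>> step_arm([
  [[0,0,0],[0,0,-40],60],
  [[0,0,0],[0,0,-40],60],
  [[0,0,0],[30,0,-20],60],
  [[0,0,0],[40,0,0],60],
  [[0,0,0],[40,0,0],60],
])

```text
time: 26.87
tool_pos: [0.4811, 0.0797, 0.2609]
tcp_rot: [0.114, 3.135, 0.001]
wrist_force: [-0.5, 0.9, 0.1]
width: 0.71
grip_force: 0.0
```

```bash
python3 - <<'E'
from h import *
for n in('top','side'): 
    im=read_camera(n); hsv=cv2.cvtColor(im,cv2.COLOR_RGB2HSV); m=cv2.inRange(hsv,(5,150,40),(19,255,255))
    if n=='top': m[:195]=0;m[285:]=0;m[:,:255]=0;m[:,345:]=0
    else: m[:190]=0;m[285:]=0;m[:,:260]=0;m[:,372:]=0
    nl,l,st,_=cv2.connectedComponentsWithStats(m); k=1+st[1:,4].argmax(); h=cv2.convexHull(cv2.findNonZero((l==k).astype(np.uint8))); print(n,st[k],cv2.approxPolyDP(h,3,True).reshape(-1,2).tolist())
    if n=='top': a=cv2.boxPoints(cv2.minAreaRect(h)); X=at_z(n,a,.067); print(X.round(4).tolist(),X.mean(0))
for q,z in(('caddy_handle',.099),('caddy_yellow',.033)):
  for n in('top','side'): print(q,n,[(round(r['score'],2),at_z(n,[r['at'][::-1]],z)[0][:2].round(4)) for r in tip_of(n,q)[:1]])
fit('caddy',.003,yaw=(-1.29,),p0=(.456,.382))
fit('plug1',.007,yaw=(.28,),p0=(.4687,.338),cams=('top',))
h=-1.29+np.pi
plan([(.456,.382,.2,h),(.456,.382,.1,h)],60)
E
```

```text
top [ 272  204   51   71 1896] [[322, 206], [319, 274], [272, 243], [274, 205]]
[[0.5045, 0.1404, 0.067], [0.6847, 0.1293, 0.067], [0.6746, -0.0029, 0.067], [0.4951, 0.0101, 0.067]] [0.58971571 0.06920438 0.067     ]
side [ 278  206   86   48 2268] [[363, 234], [293, 253], [278, 222], [344, 206]]
caddy_handle top [(0.79, array([0.4629, 0.3824]))]
caddy_handle side [(0.83, array([0.4622, 0.3832]))]
caddy_yellow top [(0.86, array([0.4736, 0.3129]))]
caddy_yellow side [(0.9, array([0.477 , 0.3118]))]
caddy [ 0.4586  0.3815 -1.2966] loss 0.309 ['top', 'side']
plug1 [0.4709 0.3375 0.2474] loss 0.075 ['top']
t 27.32 grasp pt [481.9  79.5 205.1] psi 1.499 q6 -1.39 w 59.9 F [ 0.7  0.1 -0. ] g 0.0
(0.456, 0.382, 0.2, 1.851592653589793)
[[[0,0,-0.044],[6,37,1],60],[[0,0,-0.044],[4,38,1],60],[[0,0,-0.044],[3,38,1],60],[[0,0,-0.044],[1,38,0],60],[[0,0,-0.044],[-1,38,1],60]]
[[[0,0,-0.044],[-2,38,0],60],[[0,0,-0.044],[-4,38,1],60],[[0,0.001,-0.045],[-6,37,0.1],60]]
(0.456, 0.382, 0.1, 1.851592653589793)
[[[0,0,0],[0,0,33],60],[[0,0,0],[0,0,34],60],[[0,0,0],[0,0,33],60]]
```

The sheet reads centred at (0.590, 0.069) in the bin. Regrasp the caddy half-turned.

>>> step_arm([
  [[0,0,-0.044],[6,37,1],45],
  [[0,0,-0.044],[4,38,1],45],
  [[0,0,-0.044],[3,38,1],45],
  [[0,0,-0.044],[1,38,0],45],
  [[0,0,-0.044],[-1,38,1],45],
])

```text
time: 27.73
tool_pos: [0.465, 0.2706, 0.2549]
tcp_rot: [-0.235, 3.132, 0.0]
wrist_force: [1.7, -0.6, 0.0]
width: 0.525
grip_force: 0.0
```

>>> step_arm([
  [[0,0,-0.044],[-2,38,0],45],
  [[0,0,-0.044],[-4,38,1],45],
  [[0,0,-0.045],[-6,37,0],45],
  [[0,0,0],[0,0,0],45],
  [[0,0,0],[0,0,0],45],
])

```text
time: 28.15
tool_pos: [0.4548, 0.3843, 0.2533]
tcp_rot: [0.445, -3.11, 0.001]
wrist_force: [0.8, -0.3, 0.0]
width: 0.525
grip_force: 0.0
```

```bash
python3 - <<'E'
from h import *
plan([(.457,.382,.0885,-1.29+np.pi)],45)
E
```

```text
t 28.15 grasp pt [454.8 384.2 199.3] psi 1.855 q6 -1.2 w 44.8 F [ 0.8 -0.3  0. ] g 0.0
(0.457, 0.382, 0.0885, 1.851592653589793)
[[[0,0,0.001],[0,-1,37],45],[[0,0,0.001],[-1,-1,37],45],[[0,0,0.001],[-0.5,-0.7,36.8],45]]
```

>>> step_arm([
  [[0,0,0],[0,-1,37],45],
  [[0,0,0],[-1,-1,37],45],
  [[0,0,0],[0,0,37],45],
  [[0,0,0],[0,0,0],45],
  [[0,0,0],[0,0,0],5],
], grip_force=100)

```text
time: 28.57
tool_pos: [0.455, 0.378, 0.1404]
tcp_rot: [0.437, -3.105, 0.006]
wrist_force: [0.5, 0.0, 0.3]
width: 0.4
grip_force: 0.0
```

>>> step_arm([
  [[0,0,0],[0,0,0],5],
  [[0,0,0],[0,0,0],5],
  [[0,0,0],[0,0,0],5],
  [[0,0,0],[0,0,0],5],
  [[0,0,0],[0,0,0],5],
])

```text
time: 28.98
tool_pos: [0.4579, 0.3814, 0.1459]
tcp_rot: [-0.44, 3.106, 0.004]
wrist_force: [1.9, 0.3, 6.9]
width: 0.118
grip_force: 99.0
```

>>> step_arm([
  [[0,0,0],[0,0,-15],5],
  [[0,0,0],[0,0,-25],5],
  [[0,0,0],[0,0,-35],5],
  [[0,0,0],[0,0,-35],5],
  [[0,0,0],[0,0,-35],5],
])

```text
time: 29.4
tool_pos: [0.4549, 0.3796, 0.288]
tcp_rot: [0.44, -3.107, 0.002]
wrist_force: [0.3, 1.3, -4.8]
width: 0.117
grip_force: 98.0
```

>>> step_arm([
  [[0,0,0],[0,0,-10],5],
  [[0,0,0],[0,0,-5],5],
  [[0,0,0],[0,0,0],5],
])

```text
time: 29.65
tool_pos: [0.4558, 0.3803, 0.3028]
tcp_rot: [-0.44, 3.11, 0.0]
wrist_force: [-0.5, -0.4, -4.4]
width: 0.12
grip_force: 98.2
```

```bash
python3 - <<'E'
from h import *
z=read_state()['tool_pos'][2]
print('torque',read_state()['torque'],look_for('side','caddy')[0]['extent'] if read_camera('side') is not None else 0)
plan([(.5892,.0688,z-.054,-.0719)],5)
E
```

```text
torque [-0.01904487  0.0420102   0.02960668] [184.4, 112.2, 266.8, 168.5]
t 29.75 grasp pt [454.6 379.3 245.7] psi 1.852 q6 -1.2 w 9.9 F [ 0.2 -0.4 -5.3] g 98.1
(0.5892, 0.0688, np.float64(0.24876473783056074), -0.0719)
[[[0,0,0.12],[-3,-21,0],5],[[0,0,0.12],[-5,-21,0],5],[[0,0,0.12],[-8,-20,0],5],[[0,0,0.12],[-10,-19,0],5],[[0,0,0.12],[-12,-17,0],5]]
[[[0,0,0.12],[-14,-16,0],5],[[-0.001,0,0.12],[-16,-14,0],5],[[0,0,0.12],[-17,-12,0],5],[[-0.001,0,0.12],[-19,-10,0],5],[[0,0,0.121],[-20,-7,0],5]]
[[[-0.001,0,0.12],[-20,-5,0],5],[[0,0,0.121],[-21,-3,-1],5],[[-0.001,0,0.12],[-21,0,0],5],[[0,0,0.121],[-21,2,-1],5],[[-0.001,0,0.12],[-20,5,0],5]]
[[[0,0,0.121],[-20,7.6,-0.8],5]]
```

>>> step_arm([
  [[0,0,0.12],[-3,-21,0],5],
  [[0,0,0.12],[-5,-21,0],5],
  [[0,0,0.12],[-8,-20,0],5],
  [[0,0,0.12],[-10,-19,0],5],
  [[0,0,0.12],[-12,-17,0],5],
])

```text
time: 30.17
tool_pos: [0.4976, 0.2811, 0.2989]
tcp_rot: [-0.507, -3.095, 0.006]
wrist_force: [-0.2, -0.1, -3.8]
width: 0.119
grip_force: 98.4
```

>>> step_arm([
  [[0,0,0.12],[-14,-16,0],5],
  [[0,0,0.12],[-16,-14,0],5],
  [[0,0,0.12],[-17,-12,0],5],
  [[0,0,0.12],[-19,-10,0],5],
  [[0,0,0.121],[-20,-7,0],5],
])

```text
time: 30.58
tool_pos: [0.5398, 0.184, 0.299]
tcp_rot: [-1.401, -2.807, 0.007]
wrist_force: [-0.1, 0.6, -4.8]
width: 0.12
grip_force: 98.4
```

>>> step_arm([
  [[0,0,0.12],[-20,-5,0],5],
  [[0,0,0.121],[-21,-3,0],5],
  [[0,0,0.12],[-21,0,0],5],
  [[0,0,0.121],[-21,2,0],5],
  [[0,0,0.12],[-20,5,0],5],
])

```text
time: 31.0
tool_pos: [0.5806, 0.088, 0.2989]
tcp_rot: [-2.17, -2.266, 0.008]
wrist_force: [0.1, -0.7, -4.7]
width: 0.12
grip_force: 98.4
```

>>> step_arm([
  [[0,0,0.121],[-20,8,0],5],
  [[0,0,0],[0,0,20],5],
  [[0,0,0],[0,0,20],5],
  [[0,0,0],[0,0,0],5],
  [[0,0,0],[0,0,0],5],
])

```text
time: 31.42
tool_pos: [0.5883, 0.0694, 0.2583]
tcp_rot: [-2.296, -2.136, 0.011]
wrist_force: [-0.6, -0.7, -4.8]
width: 0.12
grip_force: 98.3
```

```bash
python3 - <<'E'
from h import *
for n in('top','side'): read_camera(n)
z=read_state()['tool_pos'][2]-.143; print('z',z)
plan([(.5892,.0688,.18,-.0719)],5)
for c in('side','top'):
    print([(round(x['score'],2),np.round(x['extent'])) for x in look_for(c,'caddy')[:2]], proj(c,[[.5892,.0688,z]]))
for dz in(-.005,0,.005): fit('caddy',z+dz,yaw=(np.pi-.072,),p0=(.589,.069),cams=('side',))
fit('caddy',z,yaw=(np.pi-.072,),p0=(.589,.069),cams=('top',))
for q,zz in(('caddy_handle',.096),('caddy_yellow',.03),('caddy_foot',0)):
  for n in('top','side'): print(q,n,[(round(r['score'],2),at_z(n,[r['at'][::-1]],z+zz)[0][:2].round(4)) for r in tip_of(n,q)[:2]])
# expected
h=np.pi-.072
for x,y in((74,0),(62,77),(62,-77),(-28,-77)): print((np.array([.5892,.0688])+np.array([x*np.cos(h)-y*np.sin(h),x*np.sin(h)+y*np.cos(h)])/1000).round(4))
E
```

```text
z 0.11909685346290741
t 31.52 grasp pt [590.4  69.8 208.1] psi -0.072 q6 0.15 w 10.1 F [ 1.   0.2 -3.2] g 98.3
(0.5892, 0.0688, 0.18, -0.0719)
[[[-0.002,0,0],[-1.1,-1.2,28.1],5]]
[(0.74, array([276., 173., 362., 243.]))] [[319.45910253 212.69828557]]
[(0.88, array([265., 204., 332., 268.]))] [[295.34928178 236.20947303]]
caddy [0.5911 0.0692 3.0652] loss 0.15 ['side']
caddy [0.5887 0.0638 3.06  ] loss 0.149 ['side']
caddy [0.5861 0.0575 3.0591] loss 0.154 ['side']
caddy [0.5845 0.0654 3.0729] loss 0.682 ['top']
caddy_handle top [(0.88, array([0.5841, 0.0654])), (0.51, array([0.6022, 0.3697]))]
caddy_handle side [(0.8, array([0.5879, 0.0647]))]
caddy_yellow top [(0.97, array([0.5078, 0.0831])), (0.73, array([0.7562, 0.0033]))]
caddy_yellow side [(0.79, array([0.5065, 0.065 ])), (0.59, array([0.5579, 0.2251]))]
caddy_foot top [(0.77, array([ 0.5198, -0.0114]))]
caddy_foot side [(0.57, array([0.5209, 0.0091]))]
[0.5154 0.0741]
[ 0.5218 -0.0035]
[0.5329 0.1501]
[0.6227 0.1436]
```

>>> step_arm([
  [[0,0,0],[2,0,15],5],
  [[0,0,0],[0,0,8],5],
  [[0,0,0],[0,0,0],5],
  [[0,0,0],[0,0,0],5],
  [[0,0,0],[0,0,0],5],
])

```text
time: 32.53
tool_pos: [0.5911, 0.0716, 0.24]
tcp_rot: [-2.3, -2.14, 0.0]
wrist_force: [-0.0, -0.1, -4.0]
width: 0.121
grip_force: 98.4
```

```bash
python3 - <<'E'
from h import *
s=read_state(); z=s['tool_pos'][2]-.143; print('z',z,s['tool_pos'],s['wrist_force'])
it=[('bin',[.5892,.0688,-.0719],0),('caddy',[.5892,.0688,np.pi-.0719],z)]
S=overlay(read_camera('side'),'side',it); t=overlay(read_camera('top'),'top',it)
cv2.imwrite('pics/b1.png',cv2.resize(np.hstack([crop(S,262,168,114,120),crop(t,250,192,92,120)]),None,fx=.95,fy=.95))
for q,zz in(('caddy_handle',.096),('caddy_foot',0)):
  for n in('top','side'): print(q,n,[(round(r['score'],2),at_z(n,[r['at'][::-1]],z+zz)[0][:2].round(4)) for r in tip_of(n,q)[:2]])
E
```

```text
z 0.09699848391639307 [0.59105463 0.0716014  0.23999848] [-0.03605832 -0.05332715 -3.97931648]
caddy_handle top [(0.56, array([0.5879, 0.0729]))]
caddy_handle side [(0.78, array([0.595 , 0.0673])), (0.58, array([ 0.5588, -0.4876]))]
caddy_foot top [(0.95, array([ 0.5278, -0.0106]))]
caddy_foot side [(0.73, array([0.5291, 0.0091]))]
```

View pics/b1.png

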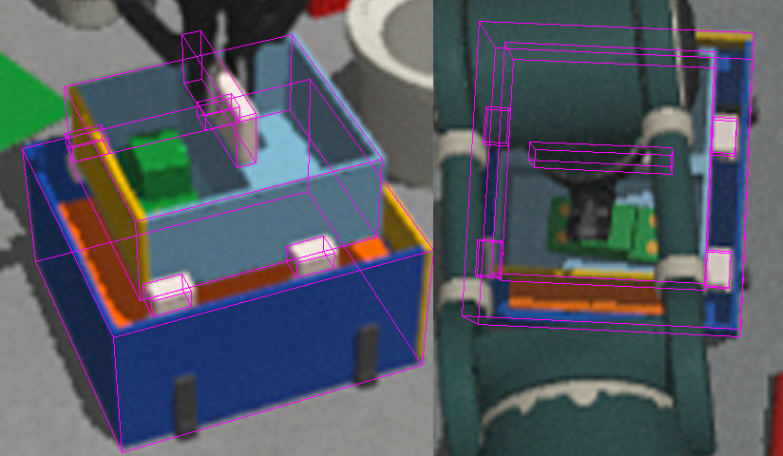

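The caddy outline coincides with the model pose centred over the ledges, yellow end opposite the bin's, with the plug upright inside. Lower it.

>>> step_arm([
  [[0,0,0],[-0.5,0,4],5],
  [[0,0,0],[0,0,3],5],
  [[0,0,0],[0,0,2],5],
  [[0,0,0],[0,0,0],5],
])

```text
time: 33.17
tool_pos: [0.5904, 0.0711, 0.2298]
tcp_rot: [-2.299, -2.139, 0.002]
wrist_force: [-0.4, -0.5, -4.1]
width: 0.117
grip_force: 98.4
```

>>> step_arm([
  [[0,0,0],[0,0,1],5],
  [[0,0,0],[0,0,1],5],
  [[0,0,0],[0,0,0],5],
  [[0,0,0],[0,0,0],5],
])

```text
time: 33.5
tool_pos: [0.591, 0.0712, 0.2291]
tcp_rot: [2.3, 2.14, 0.0]
wrist_force: [0.0, 0.2, -3.2]
width: 0.116
grip_force: 98.8
```

>>> step_arm([
  [[0,0,0],[0,0,1],5],
  [[0,0,0],[0,0,1],5],
  [[0,0,0],[0,0,0],5],
  [[0,0,0],[0,0,0],5],
])

```text
time: 33.83
tool_pos: [0.5911, 0.0714, 0.2289]
tcp_rot: [2.3, 2.14, 0.001]
wrist_force: [-4.1, 1.4, 5.7]
width: 0.118
grip_force: 100.0
```

```bash
python3 - <<'E'
from h import *
s=read_state(); print(s['tool_pos'],s['wrist_force'],s['torque'])
E
```

```text
[0.59113702 0.07138235 0.22888278] [-4.13383968  1.4287363   5.69305256] [-0.1314104   0.76035665 -0.08658607]
```

Contact came at exactly the ledge height. Release and retreat.

>>> step_arm([
  [[0,0,0],[0,0,-1],5],
  [[0,0,0],[0,0,0],45],
  [[0,0,0],[0,0,0],45],
  [[0,0,0],[0,0,0],45],
  [[0,0,0],[0,0,0],45],
])

```text
time: 34.25
tool_pos: [0.5913, 0.0711, 0.2281]
tcp_rot: [2.3, 2.14, 0.001]
wrist_force: [-0.1, 0.7, -0.1]
width: 0.529
grip_force: 0.0
```

>>> step_arm([
  [[0,0,0],[0,0,-15],45],
  [[0,0,0],[0,0,-30],45],
  [[0,0,0],[0,0,-30],45],
  [[0,0,0],[0,0,-20],45],
  [[0,0,0],[35,-10,0],45],
])

```text
time: 34.67
tool_pos: [0.5874, 0.1031, 0.3294]
tcp_rot: [2.298, 2.128, 0.011]
wrist_force: [1.8, 0.5, 0.2]
width: 0.528
grip_force: 0.0
```

>>> step_arm([
  [[0,0,0],[40,-10,0],45],
  [[0,0,0],[40,-10,0],45],
  [[0,0,0],[40,-10,0],45],
  [[0,0,0],[40,-10,0],45],
  [[0,0,0],[40,-10,0],45],
])

```text
time: 35.08
tool_pos: [0.5476, 0.3117, 0.323]
tcp_rot: [2.3, 2.139, 0.001]
wrist_force: [-0.4, -0.9, 0.3]
width: 0.529
grip_force: 0.0
```

```bash
python3 - <<'E'
from h import *
for n in('top','side'): read_camera(n)
P=(.5892,.0688)
for z in(.08,.086,.092): fit('caddy',z,yaw=(np.pi-.072,),p0=P,cams=('top','side'))
fit('plug1',.09,yaw=(1.5,),p0=(.545,.072))
for q,zz in(('caddy_handle',.096),('caddy_yellow',.03),('caddy_foot',0)):
  for n in('top','side'): print(q,n,[(round(r['score'],2),at_z(n,[r['at'][::-1]],.086+zz)[0][:2].round(4)) for r in tip_of(n,q)[:1]])
for n in('top','side'): print(n,'sheet',[(round(r['score'],2),np.round(r['extent'])) for r in look_for(n,'sheet')[:2]],'tools',[np.round(look_for(n,q)[0]['extent']) if look_for(n,q) else None for q in('tape','spray','screwdriver','wrench','marker_box')])
print(read_state()['time'],read_state()['tool_pos'])
E
```

```text
caddy [0.5923 0.0702 3.0743] loss 0.313 ['top', 'side']
caddy [0.5909 0.0681 3.0719] loss 0.291 ['top', 'side']
caddy [0.5893 0.0676 3.07  ] loss 0.318 ['top', 'side']
plug1 [0.548  0.0683 1.3932] loss 0.513 ['top', 'side']
caddy_handle top [(0.6, array([0.5925, 0.0694]))]
caddy_handle side [(0.9, array([0.5944, 0.0626]))]
caddy_yellow top [(0.93, array([0.5238, 0.077 ]))]
caddy_yellow side [(0.72, array([0.5136, 0.0774]))]
caddy_foot top [(0.7, array([ 0.5267, -0.0111]))]
caddy_foot side [(0.63, array([ 0.5244, -0.0007]))]
top sheet [(0.79, array([273., 264., 318., 275.]))] tools [array([301., 150., 336., 187.]), array([262., 204., 331., 269.]), array([339., 290., 350., 349.]), array([300., 151., 333., 186.]), array([463., 190., 493., 232.])]
side sheet [(0.71, array([280., 223., 364., 256.])), (0.26, array([278., 178., 362., 251.]))] tools [array([382., 224., 420., 251.]), array([272., 125., 293., 174.]), array([204., 293., 292., 321.]), array([198., 245., 254., 270.]), array([437., 372., 493., 427.])]
36.9833 [0.54803069 0.30990426 0.32286952]
```

```bash
python3 -c "
from workcell import finish_job
print(finish_job())"
```

```text
the job is handed in; nothing more can be done
None
```

I handed the job in at about 37 s, with no verdict returned: the one module is upright on the bin floor with the sheet over it, the caddy stands half-turned on the ledges with the one plug upright in it, and the tools and other things were left alone.

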